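# Clear guide rods, fetch the slide block, put the rods back

## Robot

A 6-joint arm with a two-finger parallel gripper is mounted at the origin on a cart in front of the work surface, level with it; the furniture and walls round the work are solid. World frame = base frame: x ahead of the robot, y to its left, z up, the work surface at z = 0. Lengths are in mm, angles in rad, forces in N, time in s.
With the tool pointing down it reaches from about 400 to 925 mm from the base axis. Payload 12.5 kg.
Tool frame: the origin (TCP) lies at the very end of the fingers, on their centre line; the grasp point (between the pads) lies env.grip_point_offset behind it (env.grip_point_offset is the distance from the TCP to the grasp point, in mm); y points along the fingers, z is the direction in which the jaws open and shut, and the axes are right-handed (so a half turn about y gives the same grasp; the last joint's range is limited). The gripper opens to 95 mm and grips with 3 to 60 N. Pads are 20 mm wide; open, the fingers measure 119 mm over their backs; the gripper's body (75 mm by 180 mm) begins 59 mm behind the grasp point.
Start: joints at [1.045, 0.491, 1.559, -0, 1.092, -0.106], TCP at [254.722, 570.757, 214.661] pointing down, gripper open.
Joint ranges: [-3.1, 3.1], [-0.84, 2.19], [0.05, 2.79], [-1.13, 4.28], [0.06, 2.93], [-2.69, 2.69]. Speed limits (rad/s): [2.22, 2.22, 2.79, 3.14, 3.14, 3.14].

## Interface

Orientations are given as [roll, pitch, yaw] about the fixed x, y, z axes, in that order (R = Rz(yaw) Ry(pitch) Rx(roll)).
In Python, from cell import readout, read_camera, env, nets gives the robot as it stands.
- The arm moves only by the tool apply_moves, never from a script. Its argument "increments" is a list of rows, each a list of 3 entries, a list of its own where there are three numbers: the shift along the tool's x, y, z in cm, then the turn, a rotation vector about the tool's x, y, z in degrees, then the finger opening in cm, from 0 to 9.51. A call has exactly 5 rows; each row shifts and turns the pose as measured when the row begins, along the tool's axes as they then stand; what a row does not reach is not made up. A row lasts 1/8 s, in which the tool goes at most 62.5 mm and 10.7 degrees, less where a joint would pass 70% of its speed; a pose out of reach is approached as far as the arm can. A call with a gripper value outside its range is refused whole. The fingers move at their own pace and stop on an object; the grip force is fixed at half the most. Time passes only in rows, so rows that do not move let the fingers close, or fill a call up. It gives the time, the measured TCP pose, the force and the opening at its end, in the units of the state.
- readout.state(): the state, without advancing time (a new reading comes with each control period).
- read_camera(name): name is "side" or "top" or "wrist"; returns a dict with "img" (480x640x3 uint8, red, green, blue), "vfov" (degrees; the focal length in pixels is half the picture's height over the tangent of half this angle, whatever the lens; pixels are square), "cx", "cy" (the principal point, pixels), "distortion" ([k1, k2, p1, p2, k3] as OpenCV has them; the pictures are not rectified), "rvec" (rotation vector, rad) and "tvec" (3), from world to camera coordinates, as OpenCV has them; the wrist camera has in their place "mount" (4x4, takes a point from camera to tool coordinates, whose origin is the TCP and whose axes are the tool frame's). Camera axes: x right, y down, z forward; pixel columns grow to the right and rows downward; lengths in mm; the calibration is good to about 2 mm. A picture is of the moment at which its call begins: read the wrist's pose just before it. There is no depth.
- env.job_done(): hands the job in, once; it reports no verdict.
Trained networks look in a picture, given as the dict that the camera call returned (one of the last four; its "shot" number tells which), for a name from the list of things; names that differ only in an ending like _2 or _b are one class to them, and where a whole thing is asked for, a point or a joint stands for the part that bears it (a point fixed in the world has none). Each returns a list of dicts, best first, with "confidence" (0 to 1); they miss things now and then, are a little off and sometimes report something else, mostly with a low value. They report only what shows in the picture. A call takes as long as a camera call. They do not tell look-alikes from the thing itself.
- nets.look_for(picture, thing): "point" ([x, y, z] in mm, in the coordinates of the camera as it stood for that picture, good to about 4 mm: the middle of the surface that is visible of it).
- nets.mark_of(picture, thing): "point" ([x, y, z] in mm, in the coordinates of the camera as it stood for that picture, good to about 4 mm: a listed point, or the origin of a listed thing).
The state is a dict: "t": time; "joints": joint angles; "qvel": joint speeds; "tau": joint torques, N m; "eef_pos": TCP position; "tcp_rot": TCP orientation; "ft_force": force on the tool from outside, world axes, zero at the start; "moment": the same for the moment, N m; "opening": opening from 0.0 (shut) to 1.0 (fully open).
Only numpy, scipy, OpenCV 4.12 (cv2) and the standard library are available. Lean on these libraries where they do the work, as an engineer would, in place of code of your own. Each camera call takes 0.05 s, during which the arm holds its last target. There are 200 camera calls.

## Task

The cream slide block lies in the blue cradle underneath two of the three guide rods. Lay just those two rods aside in the two notches of the orange rest, set the block flat on the black pad of the white plate, centred and lengthwise along the pad, and then put each rod back in the cradle notch it came from. Leave the third rod and the other things on the bench where they are.

Things in the scene. Friction and masses are not known exactly. Their poses are not given: they have to be found in the camera images.
- rod_brass: Brass-coloured guide rod, a plain brass cylinder 170 long, 16 diameter, 0.2 kg. Origin at the middle of its axis; its own x runs along the rod. It lies across the two rails of the cradle at the start, its axis level, 59 above the bench; which rod lies in which notch changes from start to start.
- rod_black: Black guide rod, a plain black cylinder 170 long, 16 diameter, 0.2 kg. Origin at the middle of its axis; its own x runs along the rod. It lies across the two rails of the cradle at the start, its axis level, 59 above the bench; which rod lies in which notch changes from start to start.
- rod_red: Red guide rod, a plain red cylinder 170 long, 16 diameter, 0.2 kg. Origin at the middle of its axis; its own x runs along the rod. It lies across the two rails of the cradle at the start, its axis level, 59 above the bench; which rod lies in which notch changes from start to start.
- block: Cream slide block, two small holes in its top, 22 (own x) x 50 (own y) x 22 high, 0.18 kg. Origin at the centre of its underside. It starts on the cradle's base plate (8 above the bench), long side about along the cradle's y, under the middle notch and the notch on the -y side: each of these two rods passes over one end of it, 21 above its top, so it cannot be lifted out before both are away.
- cradle: Rod cradle, fixed: blue base plate 160 (x) x 152 (y) x 8 with two upright aluminium rails along y, 12 thick, centred at x = -66 and +66, tops 60 above the bench, each with three V-notches 24 wide, 12 deep, at y = -48, 0 and +48. A rod laid in a pair runs along x, its axis 59 above the bench. 120 free between the rails. Origin on the bench under the centre.
- rest: Empty rod rest, fixed: grey base plate 160 (x) x 112 (y) x 6 with two upright orange rails along y, 12 thick, centred at x = -66 and +66, tops 32 above the bench, each with two V-notches 24 wide, 12 deep, at y = -28 and +28. A rod laid in a pair runs along x, its axis 31 above the bench; either pair will do. Origin on the bench under the centre. Rest and white plate may change sides.
- pad_plate: White plate, fixed to the bench, 90 (x) x 120 (y) x 8 high, with a black pad 40 (x) x 70 (y) in its centre, top of the pad 10 above the bench: the place for the block, its long side along y. Origin on the bench under the centre.
- loupe: Bystander on the bench, not to be disturbed: black eye loupe, 40 diameter, 38 high, origin at the centre of its underside.
- collet: Bystander on the bench, not to be disturbed: bare metal collet, standing, 25 diameter, 30 high, origin at the centre of its underside.
- tape_roll: Bystander on the bench, not to be disturbed: roll of brown tape lying flat, 94 diameter, 19 high, origin at the centre of its underside.
Things that resemble listed ones, but are neither listed nor needed, are in the scene too. Leave any turquoise look-alike of the block alone.

How it is judged (in metres and radians):
On the way, in this order (a step that is already met when the one before it is completed fails the run):
1. the two rods over the block lie in the notches of the rest, the third rod still in its place (((horizontal distance between each of rod_black, rod_red and rest below 0.06 m and z of rod_black in the frame of rest between 0.027 and 0.036 m and angle between the x axis of each of rod_black, rod_red and the x axis of rest, either way round below 0.1 rad and linear speed of each of rod_black, rod_red below 0.03 m/s and z of rod_red in the frame of rest between 0.027 and 0.036 m and distance of rod_brass from where it was at the start of the episode below 0.012 m) or (horizontal distance between each of rod_brass, rod_red and rest below 0.06 m and z of rod_brass in the frame of rest between 0.027 and 0.036 m and angle between the x axis of each of rod_brass, rod_red and the x axis of rest, either way round below 0.1 rad and linear speed of each of rod_brass, rod_red below 0.03 m/s and z of rod_red in the frame of rest between 0.027 and 0.036 m and distance of rod_black from where it was at the start of the episode below 0.012 m) or (horizontal distance between each of rod_brass, rod_black and rest below 0.06 m and z of rod_brass in the frame of rest between 0.027 and 0.036 m and angle between the x axis of each of rod_brass, rod_black and the x axis of rest, either way round below 0.1 rad and linear speed of each of rod_brass, rod_black below 0.03 m/s and z of rod_black in the frame of rest between 0.027 and 0.036 m and distance of rod_red from where it was at the start of the episode below 0.012 m))), for 0.2 s.
2. the block lies flat on the black pad, the rods still laid aside (horizontal distance between block and pad_plate below 0.012 m and z of block in the frame of pad_plate below 0.014 m and angle between block's own z axis and vertical below 0.1 rad and angle between the y axis of block and the y axis of pad_plate, either way round below 0.2 rad and linear speed of block below 0.02 m/s and ((horizontal distance between each of rod_black, rod_red and rest below 0.06 m and z of rod_black in the frame of rest between 0.027 and 0.036 m and angle between the x axis of each of rod_black, rod_red and the x axis of rest, either way round below 0.1 rad and linear speed of each of rod_black, rod_red below 0.03 m/s and z of rod_red in the frame of rest between 0.027 and 0.036 m and distance of rod_brass from where it was at the start of the episode below 0.012 m) or (horizontal distance between each of rod_brass, rod_red and rest below 0.06 m and z of rod_brass in the frame of rest between 0.027 and 0.036 m and angle between the x axis of each of rod_brass, rod_red and the x axis of rest, either way round below 0.1 rad and linear speed of each of rod_brass, rod_red below 0.03 m/s and z of rod_red in the frame of rest between 0.027 and 0.036 m and distance of rod_black from where it was at the start of the episode below 0.012 m) or (horizontal distance between each of rod_brass, rod_black and rest below 0.06 m and z of rod_brass in the frame of rest between 0.027 and 0.036 m and angle between the x axis of each of rod_brass, rod_black and the x axis of rest, either way round below 0.1 rad and linear speed of each of rod_brass, rod_black below 0.03 m/s and z of rod_black in the frame of rest between 0.027 and 0.036 m and distance of rod_red from where it was at the start of the episode below 0.012 m))), for 0.2 s.
At the end, for the whole second after the job is handed in: The block lies flat on the pad, its centre within 12 mm of the pad's centre and its long side within 0.2 rad of the pad's; all three rods lie in the cradle, each within 12 mm of where it was at the start and within 0.08 rad of the cradle's x; all released and at rest (horizontal distance between block and pad_plate below 0.012 m and z of block in the frame of pad_plate below 0.014 m and angle between block's own z axis and vertical below 0.1 rad and angle between the y axis of block and the y axis of pad_plate, either way round below 0.2 rad and linear speed of each of block, rod_brass, rod_black, rod_red below 0.02 m/s and distance of each of rod_brass, rod_black, rod_red from where it was at the start of the episode below 0.012 m and angle between the x axis of each of rod_brass, rod_black, rod_red and the x axis of cradle, either way round below 0.08 rad); the robot touches nothing.
It fails at once if all three rods are out of their places at once (distance of each of rod_brass, rod_black, rod_red from where it was at the start of the episode above 0.03 m).
It fails at once if the loupe is moved by more than 20 mm (distance of loupe from where it was at the start of the episode above 0.02 m).
It fails at once if the collet is moved by more than 20 mm (distance of collet from where it was at the start of the episode above 0.02 m).
It fails at once if the tape roll is moved by more than 20 mm (distance of tape_roll from where it was at the start of the episode above 0.02 m).
It also fails if it takes over 112 s, if anything falls off the work surface, if the arm or the gripper's body presses on something with over 40 N, if the wrist force passes 120 N, or if a joint passes its speed limit or range.

## Working session

There is one attempt and no reset: what is moved stays moved. The work goes in short steps, Python scripts to look and compute and a tool call to move; the robot and the scene stay as the last step left them, time stands still between calls to the robot, and variables do not carry over. Pictures are saved under pics/ and viewed, about 12 in all and at most 16, crops included, and the job is handed in when it is done.

Besides the shell and the picture viewer there is one more tool, called after "Emit:" as a command line: name --argument value ..., lists and objects as JSON in quotes. apply_moves: Moves the arm, as the interface text tells. Its arguments: {"type":"object","properties":{"increments":{"type":"array"}},"required":["increments"]}

```bash
mkdir -p pics; ls; cat > h.py <<'E'
import numpy as np, cv2
from scipy.spatial.transform import Rotation as R
from cell import readout, read_camera, env, nets
def K(p):
    f=240/np.tan(np.radians(p["vfov"])/2)
    return np.array([[f,0,p["cx"]],[0,f,p["cy"]],[0,0,1]])
def pose(p,st=None):
    "camera->world 4x4"
    T=np.eye(4)
    if "mount" in p:
        T[:3,:3]=R.from_euler("xyz",st["tcp_rot"]).as_matrix(); T[:3,3]=st["eef_pos"]
        return T@np.array(p["mount"])
    T[:3,:3]=cv2.Rodrigues(np.array(p["rvec"],float))[0]; T[:3,3]=np.ravel(p["tvec"])
    return np.linalg.inv(T)
def shot(n):
    st=readout.state(); p=read_camera(n); return p,pose(p,st)
def toW(T,q): return (T@np.append(q,1))[:3]
def pix2z(p,T,uv,z):
    uv=np.array(uv,float).reshape(-1,1,2)
    n=cv2.undistortPoints(uv,K(p),np.array(p["distortion"],float)).reshape(-1,2)
    d=np.c_[n,np.ones(len(n))]@T[:3,:3].T; o=T[:3,3]
    return o+d*((z-o[2])/d[:,2])[:,None]
def w2pix(p,T,X):
    Ti=np.linalg.inv(T)
    return cv2.projectPoints(np.array(X,float).reshape(-1,1,3),cv2.Rodrigues(Ti[:3,:3])[0],Ti[:3,3],K(p),np.array(p["distortion"],float))[0].reshape(-1,2)
def save(n,img): cv2.imwrite("pics/"+n,cv2.cvtColor(np.ascontiguousarray(img),cv2.COLOR_RGB2BGR))
E
python3 - <<'E'
from h import *
print(readout.state(), env.grip_point_offset)
for c in ("top","side"):
    p,T=shot(c); save(c+"0.png",p["img"]); print(c,T[:3,3].round())
    for t in "rod_brass rod_black rod_red block cradle rest pad_plate loupe collet tape_roll".split():
        for r in nets.mark_of(p,t)[:3]:
            X=toW(T,r["point"]); print(t,round(r["confidence"],2),X.round(1),w2pix(p,T,X).round(0)[0])
E
```

```text
pics
{'t': 0.0, 'joints': array([ 1.04542782e+00,  4.91566135e-01,  1.55944676e+00,  2.57777949e-05,
        1.09167224e+00, -1.05610640e-01]), 'qvel': array([-9.07494452e-04,  9.95570169e-05, -3.47777910e-05, -7.58909463e-04,
       -1.44992631e-03,  3.80795123e-05]), 'tau': array([ 1.06277184e-03, -6.12654448e+01, -2.58177334e+01,  6.91368990e-02,
        4.83355788e-02, -1.57911386e-04]), 'eef_pos': array([254.5734725 , 570.54742086, 214.05858117]), 'tcp_rot': array([-1.57188032e+00,  1.37898518e-04, -4.19769841e-01]), 'ft_force': array([0.79854426, 0.03905463, 0.08679496]), 'moment': array([-0.02872245, -0.01878875, -0.03734636]), 'opening': 1.0010717742520794} 18.8
top [ 387.   16. 1570.]
rod_brass 0.96 [550.1 -52.8  59.8] [338. 262.]
rod_brass 0.72 [ 750.4 -218.9    2.3] [402. 188.]
rod_black 0.68 [543.9  -3.1  58.7] [317. 264.]
rod_red 0.94 [547.8  47.6  62.1] [297. 262.]
block 0.62 [ 558.8 -151.8    2.7] [376. 261.]
block 0.47 [539.2 -31.4   4. ] [328. 268.]
cradle 0.81 [545.4  -3.4  -3.3] [317. 266.]
cradle 0.39 [754.4 113.5   4.3] [273. 184.]
cradle 0.22 [545.7  -0.8  59.9]
[... 291 characters left out ...]
66 [ 747.3 -219.4    3. ] [402. 189.]
side [ 201. -477.  870.]
rod_brass 0.58 [ 486.4 -284.1   -1.2] [369. 390.]
rod_brass 0.57 [549.9 -47.8  61.3] [309. 275.]
rod_black 0.88 [544.6  -2.9  61.8] [293. 263.]
rod_red 0.87 [552.   49.7  58.6] [279. 247.]
block 0.82 [ 562.2 -153.8    1.9] [349. 320.]
block 0.7 [552.4 -22.   11.5] [302. 280.]
cradle 0.69 [ 5.473e+02 -3.000e-01  1.300e+00] [294. 278.]
cradle 0.48 [758.  -48.9  -1.2] [378. 239.]
rest 0.57 [ 5.057e+02  2.796e+02 -1.000e-01] [206. 216.]
pad_plate 0.56 [ 490.3 -282.5    3.8] [370. 387.]
loupe 0.77 [756.5 120.8   1.6] [327. 199.]
collet 0.5 [ 7.558e+02 -4.570e+01  3.000e-01] [377. 239.]
tape_roll 0.88 [ 752.7 -216.9    1.2] [434. 285.]
```

```bash
python3 - <<'E'
import cv2
a=cv2.imread("pics/top0.png")[140:340,140:480]; cv2.imwrite("pics/top0c.png",cv2.resize(a,None,fx=2.35,fy=2.35,interpolation=cv2.INTER_CUBIC))
a=cv2.imread("pics/side0.png")[170:450,150:500]; cv2.imwrite("pics/side0c.png",cv2.resize(a,None,fx=2.14,fy=2.14,interpolation=cv2.INTER_CUBIC))
E
```

```text
(no output)
```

View pics/top0c.png

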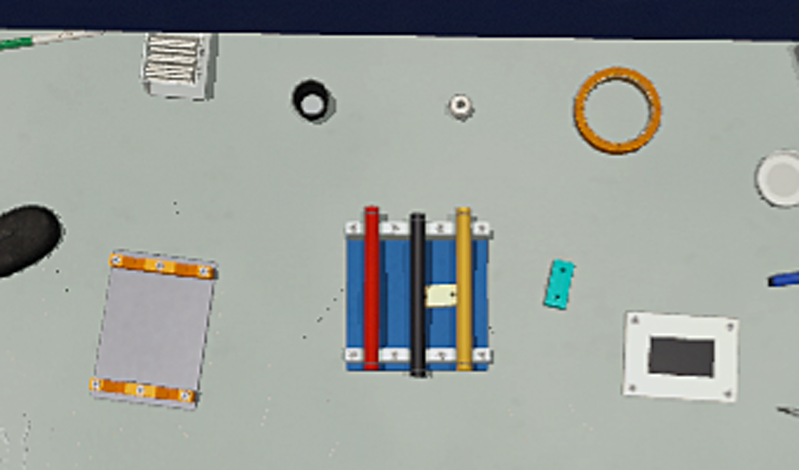

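View pics/side0c.png

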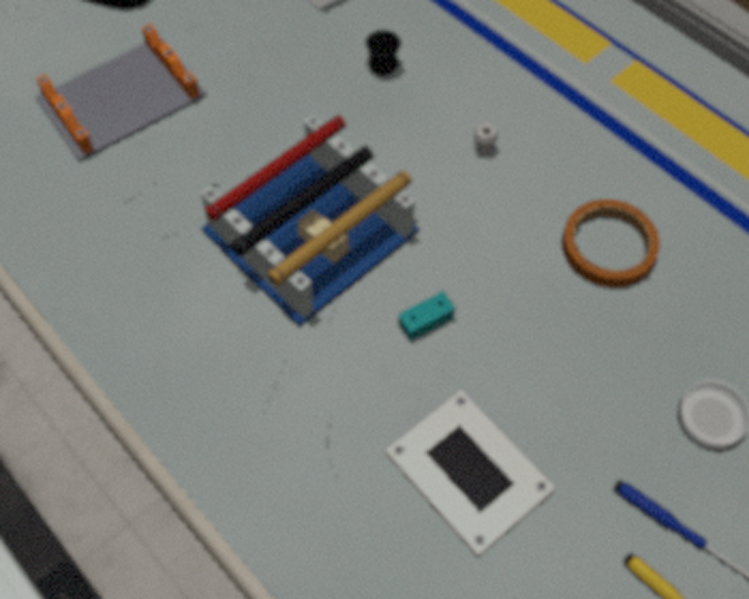

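Top crop, with image right = −y and image up = +x: red rod at (371,290), black at (418,295), brass at (463,290). The cream block is at (440,296), between black and brass. The rest is on the left at (153,328), and the white plate on the right at (682,357).

Possible mix-ups for the block:
- The cream piece at top-image pixel (328,268), inside the cradle. This matches the description, so I choose it.
- The turquoise look-alike at (376,261), on the open bench. Rejected.

For the rods, a screwdriver and a pen lie at the right edge of the scene and are not needed. The rods to move are black (middle) and brass (−y side). Red stays.

Next I move over the rest for a wrist view.

```bash
cat >> h.py <<'E'
def plan(stops,start=None):
    "stops: list of (x,y,z,yaw,nrows); prints rows (cm, deg) in tool axes, tool pointing down"
    st=readout.state(); e=st["tcp_rot"]
    P=np.array(st["eef_pos"]); M=R.from_euler("xyz",e)
    for x,y,z,yaw,n in stops:
        G=R.from_euler("xyz",[-np.pi/2,0,yaw]); Q=np.array([x,y,z],float)
        dr=(G*M.inv()).as_rotvec()
        print("->",(x,y,z,round(yaw,3)),n,"rows")
        for i in range(n):
            Mi=R.from_rotvec(dr*i/n)*M
            print("  ",np.round(Mi.inv().apply((Q-P)/n)/10,2).tolist(),np.round(np.degrees(Mi.inv().apply(dr/n)),1).tolist())
        P,M=Q,G
def stat():
    s=readout.state(); print("t",round(s["t"],2),"p",s["eef_pos"].round(1),"rpy",s["tcp_rot"].round(4),"F",s["ft_force"].round(1),"op",round(95.1*s["opening"],1))
E
python3 - <<'E'
from h import *
plan([(430,277,340,-0.13,10)])
p,T=shot("wrist"); print(np.array(p["mount"]).round(2),p["vfov"])
E
```

```text
-> (430, 277, 340, -0.13) 10 rows
   [2.8, -1.25, -1.97] [-0.0, -1.7, 0.0]
   [2.74, -1.25, -2.05] [-0.0, -1.7, 0.0]
   [2.68, -1.25, -2.13] [-0.0, -1.7, 0.0]
   [2.62, -1.25, -2.2] [-0.0, -1.7, 0.0]
   [2.55, -1.25, -2.28] [-0.0, -1.7, 0.0]
   [2.48, -1.25, -2.35] [-0.0, -1.7, 0.0]
   [2.42, -1.25, -2.42] [-0.0, -1.7, 0.0]
   [2.34, -1.25, -2.49] [-0.0, -1.7, 0.0]
   [2.27, -1.25, -2.56] [-0.0, -1.7, 0.0]
   [2.2, -1.25, -2.62] [-0.0, -1.7, 0.0]
[[ 0.0000e+00  9.6000e-01  2.8000e-01 -7.8570e+01]
 [-0.0000e+00 -2.8000e-01  9.6000e-01 -1.6943e+02]
 [ 1.0000e+00 -0.0000e+00  0.0000e+00 -8.0000e-02]
 [ 0.0000e+00  0.0000e+00  0.0000e+00  1.0000e+00]] 68.01061422636307
```

Emit:
apply_moves --increments '[[[2.8, -1.25, -2.0], [0, -1.7, 0], 9.5], [[2.75, -1.25, -2.05], [0, -1.7, 0], 9.5], [[2.7, -1.25, -2.1], [0, -1.7, 0], 9.5], [[2.6, -1.25, -2.2], [0, -1.7, 0], 9.5], [[2.55, -1.25, -2.3], [0, -1.7, 0], 9.5]]'

```text
t: 1.78
eef_pos: [344.0, 421.0, 277.7]
tcp_rot: [-1.572, 0.0, -0.263]
ft_force: [0.3, 0.2, 0.7]
opening: 0.998
```

Emit:
apply_moves --increments '[[[2.5, -1.25, -2.35], [0, -1.7, 0], 9.5], [[2.4, -1.25, -2.4], [0, -1.7, 0], 9.5], [[2.35, -1.25, -2.5], [0, -1.7, 0], 9.5], [[2.3, -1.25, -2.55], [0, -1.7, 0], 9.5], [[2.2, -1.25, -2.6], [0, -1.7, 0], 9.5]]'

```text
t: 2.4
eef_pos: [436.7, 270.7, 343.1]
tcp_rot: [-1.571, -0.0, -0.11]
ft_force: [0.9, 0.5, 1.0]
opening: 0.998
```

```bash
python3 - <<'E'
from h import *
stat()
p,T=shot("wrist"); save("w_rest.png",p["img"])
for t in ("rest",):
    for r in nets.mark_of(p,t)[:3]: print(t,r["confidence"],toW(T,r["point"]).round(1))
plan([(475,-3,340,0,10)])
E
```

```text
t 2.4 p [436.7 270.7 343.1] rpy [-1.5713e+00 -4.0000e-04 -1.0970e-01] F [0.9 0.5 1. ] op 94.9
rest 0.62 [511.  281.2  -1.1]
-> (475, -3, 340, 0) 10 rows
   [0.68, 0.04, -2.67] [0.0, -0.6, 0.0]
   [0.65, 0.04, -2.68] [0.0, -0.6, 0.0]
   [0.62, 0.04, -2.68] [0.0, -0.6, 0.0]
   [0.59, 0.04, -2.69] [0.0, -0.6, 0.0]
   [0.56, 0.04, -2.7] [0.0, -0.6, 0.0]
   [0.53, 0.04, -2.7] [0.0, -0.6, 0.0]
   [0.49, 0.04, -2.71] [0.0, -0.6, 0.0]
   [0.46, 0.04, -2.71] [0.0, -0.6, 0.0]
   [0.43, 0.04, -2.72] [0.0, -0.6, 0.0]
   [0.4, 0.04, -2.72] [0.0, -0.6, 0.0]
```

View pics/w_rest.png

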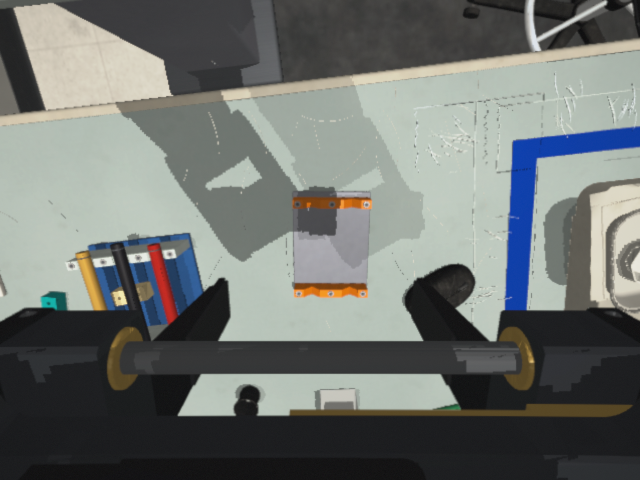

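The rest is at about (331,245): near orange rail at row 202, far rail at row 290, two notches in each. Next I go over the cradle.

Emit:
apply_moves --increments '[[[0.7, 0, -2.65], [0, -0.6, 0], 9.5], [[0.65, 0, -2.65], [0, -0.6, 0], 8], [[0.6, 0, -2.65], [0, -0.6, 0], 6], [[0.6, 0, -2.7], [0, -0.6, 0], 4.5], [[0.55, 0, -2.7], [0, -0.6, 0], 4]]'

```text
t: 3.12
eef_pos: [455.4, 133.3, 342.7]
tcp_rot: [-1.57, -0.001, -0.058]
ft_force: [-0.3, 0.2, 0.5]
opening: 0.631
```

Emit:
apply_moves --increments '[[[0.5, 0, -2.7], [0, -0.6, 0], 4], [[0.5, 0, -2.7], [0, -0.6, 0], 4], [[0.45, 0, -2.7], [0, -0.6, 0], 4], [[0.4, 0, -2.6], [0, -0.6, 0], 4], [[0, 0, 0], [0, 0, 0], 4]]'

```text
t: 3.75
eef_pos: [468.7, 24.0, 341.4]
tcp_rot: [-1.569, -0.0, -0.017]
ft_force: [0.5, 0.2, -0.2]
opening: 0.424
```

```bash
python3 - <<'E'
from h import *
stat()
# rest from the saved wrist picture (state printed then)
p,T=shot("wrist"); save("w_cr.png",p["img"])
im=cv2.cvtColor(cv2.imread("pics/w_rest.png"),cv2.COLOR_BGR2HSV)
Tr=pose(p,dict(tcp_rot=[-1.5713,-4e-4,-.1097],eef_pos=[436.7,270.7,343.1]))
m=cv2.inRange(im,(5,150,80),(20,255,255)); m[:180]=0;m[305:]=0;m[:,:280]=0;m[:,390:]=0
C=[]
for a,b in((180,230),(260,305)):
    q=np.zeros_like(m);q[a:b]=m[a:b]; ys,xs=np.nonzero(q); print(len(xs),xs.min(),xs.max(),ys.min(),ys.max())
    l=np.percentile(xs,[0.5,99.5]).mean(); pt=pix2z(p,Tr,[l,ys.mean()],26)[0]; C.append(pt)
C=np.array(C); d=C[1]-C[0]; print("rest",C.mean(0),"yaw",np.arctan2(d[1],d[0]),np.hypot(*d[:2]))
for t in "cradle rod_brass rod_black rod_red block".split():
    for r in nets.mark_of(p,t)[:2]: print(t,round(r["confidence"],2),toW(T,r["point"]).round(1))
E
```

```text
t 3.75 p [468.7  24.  341.4] rpy [-1.5693e+00 -2.0000e-04 -1.6900e-02] F [ 0.5  0.2 -0.2] op 40.3
666 293 371 197 208
785 294 366 284 296
rest [505.26464234 278.44054404  26.        ] yaw -0.11817221422254205 129.8880225413839
cradle 0.64 [ 5.475e+02 -4.700e+00  2.000e-01]
rod_brass 0.89 [546.  -46.8  58.6]
rod_black 0.62 [545.2  -4.9  59.5]
rod_red 0.9 [549.1  48.2  58.5]
block 0.86 [ 557.4 -152.    -1.4]
block 0.81 [544.7 -24.3   5. ]
```

View pics/w_cr.png

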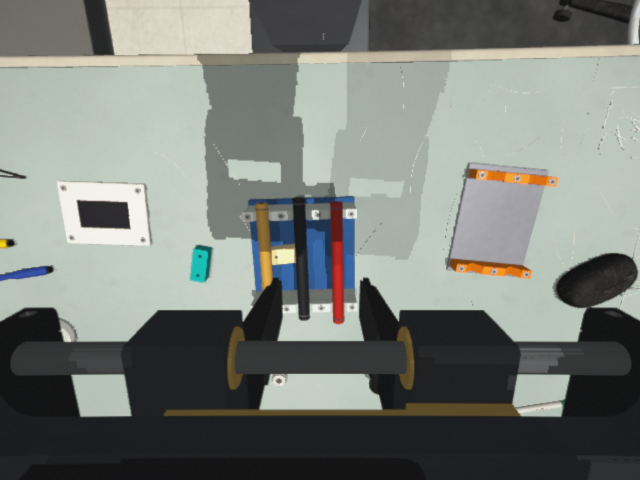

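In this view brass is at (264,245), black at (301,255), red at (337,260), and the cream block at (284,256), between brass and black. The turquoise decoy is at (201,263). The pad is at (103,214) and the rest at (501,220). Now I measure precisely from this frame.

```bash
python3 - <<'E'
from h import *
p,T=shot("wrist"); stat(); im=p["img"]; hsv=cv2.cvtColor(im,cv2.COLOR_RGB2HSV)
def mask(lo,hi,r):
    m=cv2.inRange(hsv,lo,hi); q=np.zeros_like(m); a,b,c,d=r; q[b:d,a:c]=m[b:d,a:c]
    n,l,s,_=cv2.connectedComponentsWithStats(q); k=1+np.argmax(s[1:,4]); return (l==k).astype(np.uint8)
for n,lo,hi,r in(("brass",(15,100,60),(30,255,255),(252,200,280,300)),("black",(0,0,0),(180,255,50),(290,195,315,270)),("red",(0,150,50),(8,255,255),(325,195,350,330))):
    m=mask(lo,hi,r); ys,xs=np.nonzero(m)
    rows=np.unique(ys); mid=[xs[ys==v].mean() for v in rows]; w=[(ys==v).sum() for v in rows]
    P=pix2z(p,T,np.c_[mid,rows][5:-5],59); k,c=np.polyfit(P[:,0],P[:,1],1)
    print(n,rows.min(),rows.max(),"w",np.median(w),"x",P[[0,-1],0].round(1),"y@547",(k*547+c).round(1),"yaw",k.round(4))
for n,lo,hi,r,z in(("pad",(0,0,0),(180,255,70),(75,195,132,235),10),("white",(0,0,170),(180,40,255),(50,170,160,250),8),("block",(18,30,150),(30,140,255),(271,240,296,270),30)):
    m=mask(lo,hi,r); c=max(cv2.findContours(m,cv2.RETR_EXTERNAL,cv2.CHAIN_APPROX_NONE)[0],key=cv2.contourArea)
    P=pix2z(p,T,c.reshape(-1,2),z)[:,:2].astype(np.float32); print(n,cv2.contourArea(c),cv2.minAreaRect(P))
E
```

```text
t 4.1 p [468.6  25.2 341.7] rpy [-1.5693e+00 -6.0000e-04 -1.3900e-02] F [ 0.   0.1 -0.3] op 40.0
brass 203 292 w 11.0 x [472.  581.5] y@547 -50.0 yaw 0.0106
black 197 269 w 11.0 x [464.9 548.9] y@547 -2.2 yaw 0.0107
red 209 318 w 10.0 x [481.2 622.3] y@547 45.8 yaw 0.0154
pad 1135.5 ((485.8236999511719, -283.2144775390625), (67.46894836425781, 36.33289337158203), 87.206787109375)
white 8611.0 ((482.05499267578125, -283.12066650390625), (172.43824768066406, 114.17487335205078), 89.13505554199219)
block 314.5 ((546.7115478515625, -29.398361206054688), (31.952064514160156, 23.917009353637695), 89.14690399169922)
```

```bash
python3 - <<'E'
from h import *
plan([(548,-50,100,0.011,5)])
E
```

```text
-> (548, -50, 100, 0.011) 5 rows
   [1.61, 4.83, -1.49] [-0.0, -0.3, 0.0]
   [1.6, 4.83, -1.5] [-0.0, -0.3, 0.0]
   [1.59, 4.83, -1.5] [-0.0, -0.3, 0.0]
   [1.58, 4.83, -1.51] [-0.0, -0.3, 0.0]
   [1.58, 4.83, -1.52] [-0.0, -0.3, 0.0]
```

Emit:
apply_moves --increments '[[[1.6, 4.8, -1.5], [0, -0.3, 0], 4], [[1.6, 4.8, -1.5], [0, -0.3, 0], 4], [[1.6, 4.8, -1.5], [0, -0.3, 0], 4], [[1.6, 4.8, -1.5], [0, -0.3, 0], 4], [[1.6, 4.8, -1.5], [0, -0.3, 0], 4]]'

```text
t: 4.72
eef_pos: [553.9, -48.7, 99.8]
tcp_rot: [-1.571, -0.012, 0.017]
ft_force: [0.6, -0.2, 0.4]
opening: 0.422
```

```bash
python3 - <<'E'
from h import *
stat(); plan([(548,-50,41,0.011,4)])
p,T=shot("wrist"); save("w1.png",p["img"][180:,120:520])
E
```

```text
t 4.72 p [553.9 -48.7  99.8] rpy [-1.5707 -0.0119  0.0174] F [ 0.6 -0.2  0.4] op 40.1
-> (548, -50, 41, 0.011) 4 rows
   [-0.16, 1.47, -0.03] [-0.0, 0.1, 0.2]
   [-0.16, 1.47, -0.03] [-0.0, 0.1, 0.2]
   [-0.16, 1.47, -0.03] [-0.0, 0.1, 0.2]
   [-0.15, 1.47, -0.03] [-0.0, 0.1, 0.2]
```

View pics/w1.png

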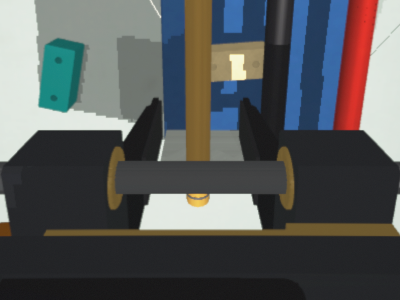

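The brass rod at crop (198,100) is centred between the fingers. The cream block with two holes is under it at (237,63), and the turquoise decoy is at (62,75). I descend and close.

Emit:
apply_moves --increments '[[[-0.15, 1.5, 0], [0, 0, 0.2], 4], [[-0.15, 1.5, 0], [0, 0, 0.2], 4], [[-0.15, 1.5, -0.1], [0, 0, 0.2], 4], [[-0.1, 1.4, 0], [0, 0, 0.1], 4], [[0, 0, 0], [0, 0, 0], 4]]'

```text
t: 5.4
eef_pos: [547.5, -49.6, 32.2]
tcp_rot: [-1.569, 0.009, 0.018]
ft_force: [0.5, -0.4, 0.0]
opening: 0.42
```

Emit:
apply_moves --increments '[[[0, 0, 0], [0, 0, 0], 1.2], [[0, 0, 0], [0, 0, 0], 0.5], [[0, 0, 0], [0, 0, 0], 0.5], [[0, 0, 0], [0, 0, 0], 0.5], [[0, 0, 0], [0, 0, 0], 0.5]]'

```text
t: 6.02
eef_pos: [548.4, -50.2, 33.9]
tcp_rot: [-1.57, 0.006, 0.017]
ft_force: [1.0, -0.5, -2.2]
opening: 0.162
```

```bash
python3 - <<'E'
from h import *
stat()
c,s=np.cos(-.118),np.sin(-.118)
for v in(-28,28): print(v,505.3-s*v,278.4+c*v)
E
```

```text
t 6.03 p [548.4 -50.2  33.9] rpy [-1.5702  0.0056  0.0175] F [ 1.  -0.5 -2.2] op 15.4
-28 502.0036621463346 250.59470991421787
28 508.59633785366543 306.20529008578205
```

```bash
python3 - <<'E'
from h import *
plan([(548.4,-50.2,130,0.0175,5),(508,306,110,-0.118,10)])
E
```

```text
-> (548.4, -50.2, 130, 0.018) 5 rows
   [-0.01, -1.92, 0.0] [-0.0, -0.0, -0.1]
   [-0.01, -1.92, 0.0] [-0.0, -0.0, -0.1]
   [-0.01, -1.92, 0.0] [-0.0, -0.0, -0.1]
   [-0.0, -1.92, 0.0] [-0.0, -0.0, -0.1]
   [-0.0, -1.92, 0.0] [-0.0, -0.0, -0.1]
-> (508, 306, 110, -0.118) 10 rows
   [-0.34, 0.2, 3.57] [0.0, 0.8, -0.0]
   [-0.39, 0.2, 3.56] [0.0, 0.8, -0.0]
   [-0.44, 0.2, 3.56] [0.0, 0.8, -0.0]
   [-0.49, 0.2, 3.55] [0.0, 0.8, -0.0]
   [-0.53, 0.2, 3.54] [-0.0, 0.8, -0.0]
   [-0.58, 0.2, 3.54] [0.0, 0.8, -0.0]
   [-0.63, 0.2, 3.53] [-0.0, 0.8, -0.0]
   [-0.68, 0.2, 3.52] [-0.0, 0.8, -0.0]
   [-0.73, 0.2, 3.51] [-0.0, 0.8, -0.0]
   [-0.77, 0.2, 3.5] [0.0, 0.8, -0.0]
```

Emit:
apply_moves --increments '[[[0, -1, 0], [0, 0, 0], 0.5], [[0, -2, 0], [0, 0, -0.1], 0.5], [[0, -2.2, 0], [0, 0, -0.1], 0.5], [[0, -2.2, 0], [0, 0, -0.1], 0.5], [[0, -2, 0], [0, 0, 0], 0.5]]'

```text
t: 6.65
eef_pos: [547.9, -49.6, 131.6]
tcp_rot: [-1.569, 0.003, 0.018]
ft_force: [-0.3, -0.2, -2.8]
opening: 0.162
```

Emit:
apply_moves --increments '[[[-0.35, 0, 2.5], [0, 0.8, 0], 0.5], [[-0.4, 0.2, 3.6], [0, 0.8, 0], 0.5], [[-0.45, 0.2, 3.6], [0, 0.8, 0], 0.5], [[-0.5, 0.2, 3.6], [0, 0.8, 0], 0.5], [[-0.55, 0.2, 3.6], [0, 0.8, 0], 0.5]]'

```text
t: 7.28
eef_pos: [528.2, 122.7, 128.9]
tcp_rot: [-1.569, -0.003, -0.058]
ft_force: [0.7, 0.4, -1.5]
opening: 0.158
```

Emit:
apply_moves --increments '[[[-0.6, 0.2, 3.6], [0, 0.8, 0], 0.5], [[-0.65, 0.2, 3.6], [0, 0.8, 0], 0.5], [[-0.7, 0.2, 3.6], [0, 0.8, 0], 0.5], [[-0.7, 0.2, 3.5], [0, 0.8, 0], 0.5], [[-0.5, 0.2, 2.5], [0, 0.8, 0], 0.5]]'

```text
t: 7.9
eef_pos: [509.2, 299.7, 122.1]
tcp_rot: [-1.568, -0.005, -0.129]
ft_force: [0.6, -0.1, -2.3]
opening: 0.163
```

```bash
python3 - <<'E'
from h import *
stat(); plan([(508,306,50,-0.118,5)])
p,T=shot("wrist"); save("w2.png",p["img"][100:,80:560])
p,T=shot("top"); a=p["img"]; hsv=cv2.cvtColor(a,cv2.COLOR_RGB2HSV)
# rest base plate+rails re-measured in the top picture taken at start
b=cv2.imread("pics/top0.png"); h=cv2.cvtColor(b,cv2.COLOR_BGR2HSV)
m=cv2.inRange(h,(5,150,80),(20,255,255)); C=[]
for r0,r1 in((240,262),(295,320)):
    ys,xs=np.nonzero(m[r0:r1,170:240]); print(len(xs),xs.min()+170,xs.max()+170)
    C.append(pix2z(p,T,[xs.mean()+170,ys.mean()+r0],27)[0])
d=C[0]-C[1]; print((C[0]+C[1])/2,np.arctan2(d[1],d[0]),np.hypot(*d[:2]))
E
```

```text
t 7.9 p [509.2 299.7 122.1] rpy [-1.568  -0.0046 -0.1288] F [ 0.6 -0.1 -2.3] op 15.5
-> (508, 306, 50, -0.118) 5 rows
   [-0.05, 1.44, 0.12] [-0.0, -0.1, 0.1]
   [-0.05, 1.44, 0.12] [-0.0, -0.1, 0.1]
   [-0.04, 1.44, 0.12] [-0.0, -0.1, 0.1]
   [-0.04, 1.44, 0.12] [-0.0, -0.1, 0.1]
   [-0.04, 1.44, 0.12] [-0.0, -0.1, 0.1]
167 186 230
117 178 222
[505.00750158 275.5007717   27.        ] -0.10135271696046262 130.70518590849215
```

View pics/w2.png

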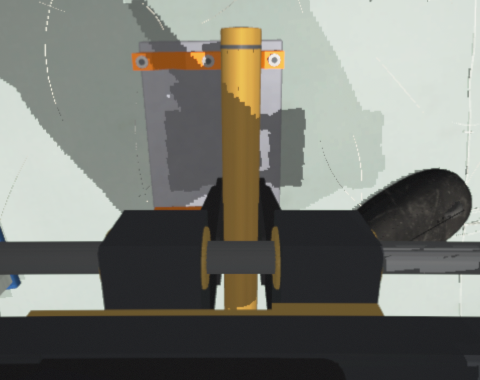

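Brass is held at crop (241,100) over the right notch. Near-rail screws are at crop (142,61), (208,61) and (274,60). I use these to refine the rest's pose.

```bash
python3 - <<'E'
from h import *
p,T=shot("wrist"); 
P=pix2z(p,T,[[222,161],[288,161],[354,160]],32); print(P.round(1)); d=P[2]-P[0]; print("yaw",np.arctan2(-d[0],d[1]),np.hypot(*d[:2]))
yaw=np.arctan2(-d[0],d[1]); X=np.array([np.cos(yaw),np.sin(yaw)]); Y=np.array([-X[1],X[0]])
for y in (-.118,-.11): 
    X=np.array([np.cos(y),np.sin(y)]); Y=np.array([-X[1],X[0]]); c=P[:,:2].mean(0)+66*X; print(y,c,c-28*Y,c+28*Y)
E
```

```text
[[436.5 240.   32. ]
 [442.4 286.3  32. ]
 [447.7 332.8  32. ]]
yaw -0.11944825423914804 93.47663131569661
-0.118 [507.72992914 278.59925399] [504.43359128 250.79396391] [511.02626699 306.40454408]
-0.11 [507.78999069 279.12382536] [504.71619826 251.29305462] [510.86378311 306.95459611]
```

Emit:
apply_moves --increments '[[[0, 1.5, 0.15], [0, -0.1, 0], 0.5], [[0, 2.0, 0.15], [0, -0.1, 0], 0.5], [[0, 2.0, 0.15], [0, -0.1, 0.1], 0.5], [[0, 1.0, 0.1], [0, -0.1, 0], 0.5], [[0, 0.3, 0.1], [0, -0.1, 0], 0.5]]'

```text
t: 8.68
eef_pos: [510.7, 302.1, 50.3]
tcp_rot: [-1.569, -0.002, -0.121]
ft_force: [0.5, -0.2, -1.9]
opening: 0.159
```

```bash
python3 - <<'E'
from h import *
stat(); plan([(509,306.5,9,-0.118,5)])
E
```

```text
t 8.68 p [510.7 302.1  50.3] rpy [-1.5691 -0.0019 -0.1211] F [ 0.5 -0.2 -1.9] op 15.2
-> (509, 306.5, 9, -0.118) 5 rows
   [-0.05, 0.83, 0.08] [-0.0, -0.0, 0.0]
   [-0.05, 0.83, 0.08] [-0.0, -0.0, 0.0]
   [-0.05, 0.83, 0.08] [-0.0, -0.0, 0.0]
   [-0.05, 0.83, 0.08] [-0.0, -0.0, 0.0]
   [-0.05, 0.83, 0.08] [-0.0, -0.0, 0.0]
```

Emit:
apply_moves --increments '[[[-0.1, 0.8, 0.3], [0, 0, 0], 0.5], [[0, 1.0, 0.2], [0, 0, 0], 0.5], [[0, 1.0, 0.1], [0, 0, 0], 0.5], [[0, 0.6, 0], [0, 0, 0], 0.5], [[0, 0.1, 0], [0, 0, 0], 0.5]]'

```text
t: 9.3
eef_pos: [511.0, 308.7, 13.6]
tcp_rot: [-1.568, -0.003, -0.121]
ft_force: [0.1, 0.6, -1.7]
opening: 0.161
```

```bash
python3 - <<'E'
from h import *
stat(); plan([(509,306.5,9,-0.118,1)])
E
```

```text
t 9.3 p [511.  308.7  13.6] rpy [-1.5684 -0.003  -0.1211] F [ 0.1  0.6 -1.7] op 15.3
-> (509, 306.5, 9, -0.118) 1 rows
   [-0.17, 0.46, -0.25] [-0.1, -0.2, 0.2]
```

Emit:
apply_moves --increments '[[[0, 0.3, -0.2], [0, 0, 0], 0.5], [[0, 0.2, -0.1], [0, 0, 0], 0.5], [[0, 0, 0], [0, 0, 0], 0.5], [[0, 0, 0], [0, 0, 0], 2.5], [[0, 0, 0], [0, 0, 0], 3.5]]'

```text
t: 9.93
eef_pos: [511.2, 305.6, 9.2]
tcp_rot: [-1.568, -0.004, -0.121]
ft_force: [-0.1, 0.2, -0.0]
opening: 0.308
```

```bash
python3 - <<'E'
from h import *
stat(); plan([(509,306.5,120,-0.118,5),(545,-2.2,120,0.011,10)])
p,T=shot("wrist"); save("w3.png",p["img"][100:,80:560])
E
```

```text
t 9.93 p [511.2 305.6   9.2] rpy [-1.5675 -0.0044 -0.1212] F [-0.1  0.2 -0. ] op 29.3
-> (509, 306.5, 120, -0.118) 5 rows
   [-0.04, -2.22, 0.02] [-0.0, -0.0, 0.1]
   [-0.04, -2.22, 0.02] [-0.0, -0.0, 0.1]
   [-0.04, -2.22, 0.02] [-0.0, -0.0, 0.1]
   [-0.04, -2.22, 0.01] [-0.0, -0.0, 0.1]
   [-0.04, -2.22, 0.01] [-0.0, -0.0, 0.1]
-> (545, -2.2, 120, 0.011) 10 rows
   [0.72, -0.0, -3.02] [-0.0, -0.7, 0.0]
   [0.68, -0.0, -3.03] [-0.0, -0.7, 0.0]
   [0.64, -0.0, -3.04] [-0.0, -0.7, 0.0]
   [0.6, -0.0, -3.05] [0.0, -0.7, 0.0]
   [0.56, -0.0, -3.06] [-0.0, -0.7, 0.0]
   [0.52, -0.0, -3.06] [-0.0, -0.7, 0.0]
   [0.49, -0.0, -3.07] [-0.0, -0.7, 0.0]
   [0.45, -0.0, -3.08] [-0.0, -0.7, 0.0]
   [0.41, -0.0, -3.08] [-0.0, -0.7, 0.0]
   [0.37, -0.0, -3.09] [-0.0, -0.7, 0.0]
```

View pics/w3.png

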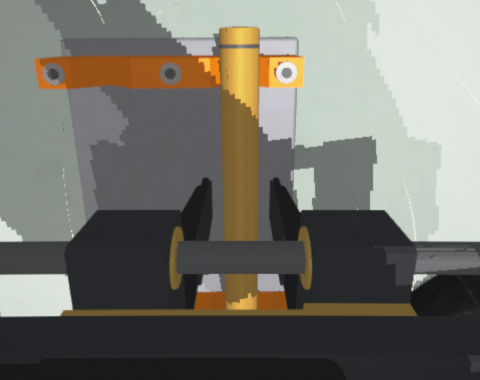

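Brass lies in the right-hand notch at crop (239,90), and the fingers are clear on both sides. Now for black.

Emit:
apply_moves --increments '[[[0, -1.5, 0], [0, 0, 0], 4], [[0, -2.3, 0], [0, 0, 0], 4], [[0, -2.3, 0], [0, 0, 0.1], 4], [[0, -2.3, 0], [0, 0, 0.1], 4], [[0, -2, -1], [0, 0, 0], 4]]'

```text
t: 10.6
eef_pos: [509.3, 295.4, 119.5]
tcp_rot: [-1.567, -0.001, -0.12]
ft_force: [0.1, -0.8, -0.5]
opening: 0.422
```

Emit:
apply_moves --increments '[[[0.7, 0, -3], [0, -0.7, 0], 4], [[0.7, 0, -3], [0, -0.7, 0], 4], [[0.65, 0, -3], [0, -0.7, 0], 4], [[0.6, 0, -3], [0, -0.7, 0], 4], [[0.55, 0, -3], [0, -0.7, 0], 4]]'

```text
t: 11.22
eef_pos: [527.0, 137.7, 125.2]
tcp_rot: [-1.565, -0.008, -0.055]
ft_force: [1.2, -0.1, -1.1]
opening: 0.423
```

Emit:
apply_moves --increments '[[[0.5, 0, -3.1], [0, -0.7, 0], 4], [[0.5, 0, -3.1], [0, -0.7, 0], 4], [[0.4, 0, -3.1], [0, -0.7, 0], 4], [[0.3, 0, -2.8], [0, -0.7, 0], 4], [[0.1, 0, -1.2], [0, -0.6, 0], 4]]'

```text
t: 11.85
eef_pos: [539.3, -3.6, 128.8]
tcp_rot: [-1.566, -0.01, 0.004]
ft_force: [0.1, 0.8, 0.0]
opening: 0.421
```

```bash
python3 - <<'E'
from h import *
stat(); plan([(545,-2.2,40,0.011,5)])
E
```

```text
t 11.85 p [539.3  -3.6 128.8] rpy [-1.5664 -0.0103  0.0041] F [0.1 0.8 0. ] op 40.0
-> (545, -2.2, 40, 0.011) 5 rows
   [0.1, 1.78, 0.02] [-0.0, -0.1, 0.1]
   [0.1, 1.78, 0.02] [-0.0, -0.1, 0.1]
   [0.1, 1.78, 0.02] [-0.0, -0.1, 0.1]
   [0.11, 1.78, 0.02] [-0.0, -0.1, 0.1]
   [0.11, 1.78, 0.02] [-0.0, -0.1, 0.1]
```

Emit:
apply_moves --increments '[[[0.2, 1.8, 0.05], [-0.1, -0.1, 0.1], 4], [[0.2, 2.2, 0.05], [0, -0.1, 0.2], 4], [[0.15, 2.2, 0.05], [-0.1, -0.1, 0.2], 4], [[0.1, 1.6, 0], [0, -0.1, 0.1], 4], [[0, 0.5, 0], [0, 0, 0], 4]]'

```text
t: 12.48
eef_pos: [545.5, 0.8, 41.0]
tcp_rot: [-1.57, 0.001, 0.012]
ft_force: [0.5, 0.0, 0.3]
opening: 0.419
```

```bash
python3 - <<'E'
from h import *
stat(); plan([(545,-2.2,40,0.011,1)])
E
```

```text
t 12.47 p [545.5   0.8  41. ] rpy [-1.5698e+00  1.4000e-03  1.2100e-02] F [0.5 0.  0.3] op 39.8
-> (545, -2.2, 40, 0.011) 1 rows
   [-0.05, 0.09, -0.3] [-0.1, 0.1, -0.1]
```

Emit:
apply_moves --increments '[[[0, 0, -0.3], [0, 0, 0], 4], [[0, 0, 0], [0, 0, 0], 2], [[0, 0, 0], [0, 0, 0], 0.5], [[0, 0, 0], [0, 0, 0], 0.5], [[0, 0, 0], [0, 0, 0], 0.5]]'

```text
t: 13.1
eef_pos: [546.0, -2.4, 42.2]
tcp_rot: [-1.57, -0.001, 0.012]
ft_force: [-0.1, -0.8, -2.6]
opening: 0.161
```

Emit:
apply_moves --increments '[[[0, 0, 0], [0, 0, 0], 0.5], [[0, 0, 0], [0, 0, 0], 0.5], [[0, 0, 0], [0, 0, 0], 0.5], [[0, -0.6, 0], [0, 0, 0], 0.5], [[0, -1.5, 0], [0, 0, 0], 0.5]]'

```text
t: 13.72
eef_pos: [545.3, -2.1, 63.3]
tcp_rot: [-1.57, 0.002, 0.012]
ft_force: [0.3, -0.7, -2.5]
opening: 0.162
```

```bash
python3 - <<'E'
from h import *
stat(); plan([(545,-3,130,0.011,5),(506,250.8,120,-0.118,10)])
E
```

```text
t 13.72 p [545.3  -2.1  63.3] rpy [-1.5698  0.0019  0.0121] F [ 0.3 -0.7 -2.5] op 15.4
-> (545, -3, 130, 0.011) 5 rows
   [-0.01, -1.33, -0.02] [-0.0, 0.0, -0.0]
   [-0.01, -1.33, -0.02] [-0.0, 0.0, -0.0]
   [-0.01, -1.33, -0.02] [-0.0, 0.0, -0.0]
   [-0.01, -1.33, -0.02] [-0.0, 0.0, -0.0]
   [-0.01, -1.33, -0.02] [-0.0, 0.0, -0.0]
-> (506, 250.8, 120, -0.118) 10 rows
   [-0.36, 0.1, 2.54] [0.0, 0.7, -0.0]
   [-0.39, 0.1, 2.54] [-0.0, 0.7, -0.0]
   [-0.43, 0.1, 2.53] [0.0, 0.7, -0.0]
   [-0.46, 0.1, 2.53] [-0.0, 0.7, -0.0]
   [-0.49, 0.1, 2.52] [-0.0, 0.7, -0.0]
   [-0.53, 0.1, 2.51] [0.0, 0.7, -0.0]
   [-0.56, 0.1, 2.51] [0.0, 0.7, -0.0]
   [-0.59, 0.1, 2.5] [0.0, 0.7, -0.0]
   [-0.62, 0.1, 2.49] [0.0, 0.7, -0.0]
   [-0.65, 0.1, 2.48] [0.0, 0.7, -0.0]
```

Emit:
apply_moves --increments '[[[0, -1.4, 0], [0, 0, 0], 0.5], [[0, -1.8, 0], [0, 0, 0], 0.5], [[0, -1.8, 0], [0, 0, 0], 0.5], [[0, -1.5, 0], [0, 0, 0], 0.5], [[0, -0.5, 1], [0, 0, 0], 0.5]]'

```text
t: 14.35
eef_pos: [545.7, 7.9, 140.7]
tcp_rot: [-1.57, -0.002, 0.011]
ft_force: [-0.0, 0.4, -3.1]
opening: 0.159
```

Emit:
apply_moves --increments '[[[-0.4, 0, 2.5], [0, 0.8, 0], 0.5], [[-0.4, 0.2, 2.5], [0, 0.8, 0], 0.5], [[-0.45, 0.2, 2.5], [0, 0.8, 0], 0.5], [[-0.45, 0.2, 2.5], [0, 0.8, 0], 0.5], [[-0.5, 0.2, 2.5], [0, 0.8, 0], 0.5]]'

```text
t: 14.98
eef_pos: [524.4, 138.7, 132.8]
tcp_rot: [-1.57, -0.002, -0.062]
ft_force: [-0.4, -1.0, -2.6]
opening: 0.159
```

Emit:
apply_moves --increments '[[[-0.55, 0.2, 2.5], [0, 0.7, 0], 0.5], [[-0.55, 0.2, 2.5], [0, 0.7, 0], 0.5], [[-0.6, 0.2, 2.5], [0, 0.7, 0], 0.5], [[-0.6, 0.2, 2.2], [0, 0.6, 0], 0.5], [[-0.4, 0.2, 1.3], [0, 0.3, 0], 0.5]]'

```text
t: 15.6
eef_pos: [503.4, 257.6, 121.5]
tcp_rot: [-1.571, 0.002, -0.114]
ft_force: [-0.2, -0.6, -2.6]
opening: 0.161
```

```bash
python3 - <<'E'
from h import *
stat(); plan([(506,250.8,50,-0.118,5)])
E
```

```text
t 15.6 p [503.4 257.6 121.5] rpy [-1.5707  0.0017 -0.1144] F [-0.2 -0.6 -2.6] op 15.3
-> (506, 250.8, 50, -0.118) 5 rows
   [0.07, 1.43, -0.13] [-0.0, 0.0, -0.0]
   [0.07, 1.43, -0.13] [-0.0, 0.0, -0.0]
   [0.07, 1.43, -0.13] [-0.0, 0.0, -0.0]
   [0.07, 1.43, -0.13] [-0.0, 0.0, -0.0]
   [0.07, 1.43, -0.13] [-0.0, 0.0, -0.0]
```

Emit:
apply_moves --increments '[[[0.1, 1.5, -0.3], [0, 0, 0], 0.5], [[0.1, 2.0, -0.3], [0, 0, 0], 0.5], [[0.1, 2.0, -0.2], [0, 0, 0], 0.5], [[0, 0.9, -0.1], [0, 0, 0], 0.5], [[0, 0.2, 0], [0, 0, 0], 0.5]]'

```text
t: 16.23
eef_pos: [504.5, 246.0, 50.6]
tcp_rot: [-1.572, 0.004, -0.114]
ft_force: [0.3, -0.1, -3.0]
opening: 0.16
```

```bash
python3 - <<'E'
from h import *
stat(); plan([(506,250.8,15,-0.118,5)])
E
```

```text
t 16.23 p [504.5 246.   50.6] rpy [-1.5722  0.0039 -0.1137] F [ 0.3 -0.1 -3. ] op 15.2
-> (506, 250.8, 15, -0.118) 5 rows
   [0.02, 0.71, 0.1] [0.0, 0.0, -0.0]
   [0.02, 0.71, 0.1] [0.0, 0.0, -0.0]
   [0.02, 0.71, 0.1] [0.0, 0.0, -0.0]
   [0.02, 0.71, 0.1] [0.0, 0.0, -0.0]
   [0.02, 0.71, 0.1] [0.0, 0.0, -0.0]
```

Emit:
apply_moves --increments '[[[0, 0.5, 0.25], [0, 0, 0], 0.5], [[0, 0.9, 0.15], [0, 0, 0], 0.5], [[0, 0.9, 0.05], [0, 0, 0], 0.5], [[0, 0.5, 0], [0, 0, 0], 0.5], [[0, 0.1, 0], [0, 0, 0], 0.5]]'

```text
t: 16.85
eef_pos: [505.5, 250.9, 20.5]
tcp_rot: [-1.572, 0.002, -0.114]
ft_force: [-0.5, 0.5, -3.7]
opening: 0.157
```

```bash
python3 - <<'E'
from h import *
stat(); plan([(506,250.8,15,-0.118,1)])
E
```

```text
t 16.85 p [505.5 250.9  20.5] rpy [-1.5715  0.0024 -0.1136] F [-0.5  0.5 -3.7] op 14.9
-> (506, 250.8, 15, -0.118) 1 rows
   [0.06, 0.55, -0.0] [0.0, 0.3, -0.1]
```

Emit:
apply_moves --increments '[[[0, 0.3, 0], [0, 0.1, 0], 0.5], [[0, 0.2, 0], [0, 0, 0], 0.5], [[0, 0.1, 0], [0, 0, 0], 0.5], [[0, 0, 0], [0, 0, 0], 2.5], [[0, 0, 0], [0, 0, 0], 3.5]]'

```text
t: 17.48
eef_pos: [506.1, 251.0, 15.4]
tcp_rot: [-1.571, 0.0, -0.115]
ft_force: [0.2, 1.0, -0.8]
opening: 0.313
```

Emit:
apply_moves --increments '[[[0, -1.5, 0], [0, 0, 0], 3.5], [[0, -2.3, 0], [0, 0, 0], 3.5], [[0, -2.3, 0], [0, 0, 0], 4], [[0, -2.3, 0], [0, 0, 0], 5], [[0, -2, -1], [0, 0, 0], 7]]'

```text
t: 18.1
eef_pos: [505.0, 241.3, 125.6]
tcp_rot: [-1.57, -0.0, -0.115]
ft_force: [-0.1, -0.6, 0.4]
opening: 0.575
```

```bash
python3 - <<'E'
from h import *
stat(); plan([(480,-24,200,0.011,10)])
p,T=shot("wrist"); save("w4.png",p["img"][100:,80:560])
E
```

```text
t 18.1 p [505.  241.3 125.6] rpy [-1.5703e+00 -1.0000e-04 -1.1480e-01] F [-0.1 -0.6  0.4] op 54.7
-> (480, -24, 200, 0.011) 10 rows
   [0.06, -0.75, -2.66] [-0.0, -0.7, 0.0]
   [0.02, -0.75, -2.66] [-0.0, -0.7, 0.0]
   [-0.01, -0.75, -2.66] [-0.0, -0.7, 0.0]
   [-0.04, -0.75, -2.66] [-0.0, -0.7, 0.0]
   [-0.08, -0.75, -2.66] [-0.0, -0.7, 0.0]
   [-0.11, -0.75, -2.66] [-0.0, -0.7, 0.0]
   [-0.15, -0.75, -2.66] [-0.0, -0.7, 0.0]
   [-0.18, -0.74, -2.66] [-0.0, -0.7, 0.0]
   [-0.21, -0.74, -2.66] [-0.0, -0.7, 0.0]
   [-0.25, -0.74, -2.65] [-0.0, -0.7, 0.0]
```

View pics/w4.png

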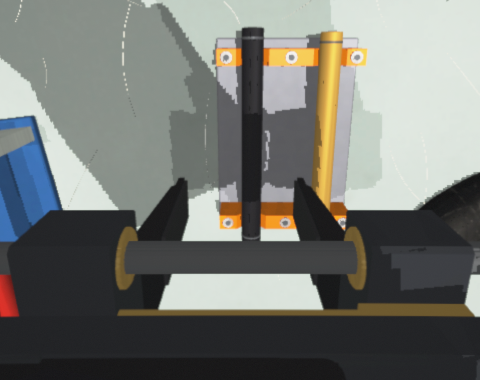

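Both rods lie in the rest's notches: black at crop (252,135), brass at (328,120). Next is the block.

Emit:
apply_moves --increments '[[[0, -0.7, -2.7], [0, -0.7, 0], 7], [[0, -0.7, -2.7], [0, -0.7, 0], 7], [[0, -0.7, -2.7], [0, -0.7, 0], 7], [[0, -0.7, -2.7], [0, -0.7, 0], 7], [[-0.1, -0.7, -2.7], [0, -0.7, 0], 7]]'

```text
t: 18.77
eef_pos: [492.2, 104.1, 166.9]
tcp_rot: [-1.568, -0.008, -0.05]
ft_force: [0.1, -0.5, 0.4]
opening: 0.74
```

Emit:
apply_moves --increments '[[[-0.1, -0.7, -2.7], [0, -0.7, 0], 7], [[-0.1, -0.7, -2.7], [0, -0.7, 0], 7], [[-0.2, -0.7, -2.6], [0, -0.7, 0], 7], [[-0.2, -0.5, -2.4], [0, -0.7, 0], 7], [[-0.2, 0, -1.2], [0, -0.4, 0], 7]]'

```text
t: 19.4
eef_pos: [480.2, -15.9, 196.3]
tcp_rot: [-1.569, -0.012, 0.006]
ft_force: [0.2, -0.2, -0.9]
opening: 0.734
```

```bash
python3 - <<'E'
from h import *
stat()
p,T=shot("wrist"); save("w5.png",p["img"])
hsv=cv2.cvtColor(p["img"],cv2.COLOR_RGB2HSV); m=cv2.inRange(hsv,(15,25,90),(32,150,255))
n,l,s,c=cv2.connectedComponentsWithStats(m)
for k in np.argsort(-s[1:,4])[:4]+1:
    cc=max(cv2.findContours((l==k).astype(np.uint8),0,cv2.CHAIN_APPROX_NONE)[0],key=len)
    P=pix2z(p,T,cc.reshape(-1,2),30)[:,:2].astype(np.float32); print(s[k],cv2.minAreaRect(P))
for r in nets.mark_of(p,"block")[:2]: print(r["confidence"],toW(T,r["point"]))
E
```

```text
t 19.4 p [480.2 -15.9 196.3] rpy [-1.5688 -0.0123  0.0064] F [ 0.2 -0.2 -0.9] op 69.8
[   0    0  640   12 6616] ((298.382568359375, -15.876617431640625), (7.9961934089660645, 515.12939453125), 0.028512701392173767)
[ 232  404  356   12 2525] ((698.1339721679688, 87.52818298339844), (15.174872398376465, 405.093017578125), 0.6577328443527222)
[ 286  268   50   30 1302] ((541.9072265625, -25.170818328857422), (29.776906967163086, 49.582550048828125), 5.07014274597168)
[162 327  26  62 753] ((631.4441528320312, -173.10739135742188), (23.7032413482666, 79.11231231689453), 78.88981628417969)
0.97 [543.22485447 -25.92055589   3.5054903 ]
0.89 [ 560.3293425  -152.00870348    1.35478704]
```

View pics/w5.png

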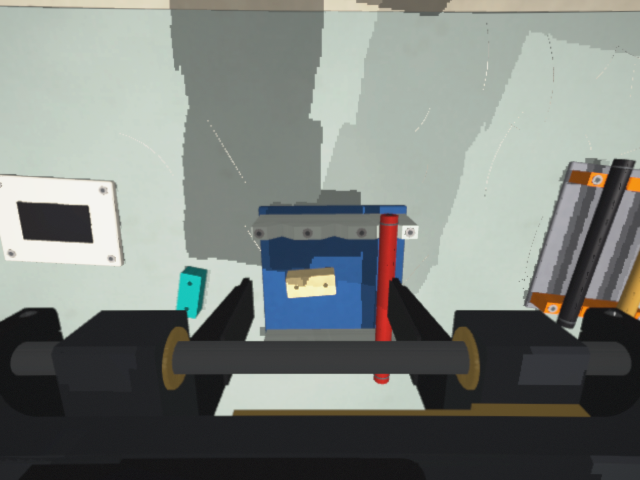

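The cream block is at (310,283), clear of rods. Its right end is tilted up, so its yaw is about +0.08. The third rod, red, is still in place at (387,290), and the turquoise decoy is at (192,290). I grip the block by its ends.

```bash
python3 - <<'E'
from h import *
plan([(545.5,-25,60,0.085,5)])
E
```

```text
-> (545.5, -25, 60, 0.085) 5 rows
   [1.28, 2.73, -0.2] [-0.0, -0.9, 0.1]
   [1.28, 2.73, -0.22] [-0.0, -0.9, 0.1]
   [1.28, 2.73, -0.24] [-0.0, -0.9, 0.1]
   [1.28, 2.72, -0.26] [-0.0, -0.9, 0.1]
   [1.29, 2.72, -0.28] [-0.0, -0.9, 0.1]
```

Emit:
apply_moves --increments '[[[1.3, 2.6, -0.2], [0, -0.9, 0.1], 7.2], [[1.4, 3, -0.2], [0, -0.9, 0.2], 7.2], [[1.3, 3, -0.2], [0, -0.9, 0.2], 7.2], [[1.2, 2.5, -0.2], [0, -0.9, 0.1], 7.2], [[0.6, 1.2, -0.1], [0, -0.7, 0], 7.2]]'

```text
t: 20.12
eef_pos: [541.5, -18.7, 70.2]
tcp_rot: [-1.569, -0.003, 0.084]
ft_force: [-0.8, -0.0, -0.4]
opening: 0.756
```

```bash
python3 - <<'E'
from h import *
stat(); plan([(545.5,-25,12,0.085,5)])
E
```

```text
t 20.12 p [541.5 -18.7  70.2] rpy [-1.5689 -0.0029  0.084 ] F [-0.8 -0.  -0.4] op 71.9
-> (545.5, -25, 12, 0.085) 5 rows
   [0.07, 1.16, -0.14] [-0.0, -0.0, 0.0]
   [0.07, 1.16, -0.13] [-0.0, -0.0, 0.0]
   [0.07, 1.16, -0.13] [-0.0, -0.0, 0.0]
   [0.07, 1.16, -0.13] [-0.0, -0.0, 0.0]
   [0.07, 1.16, -0.13] [-0.0, -0.0, 0.0]
```

Emit:
apply_moves --increments '[[[0.2, 0.6, -0.4], [0, 0, 0], 7.2], [[0.2, 0.8, -0.2], [0, 0, 0], 7.2], [[0.1, 0.8, 0], [0, 0, 0], 7.2], [[0, 0.5, 0], [0, 0, 0], 7.2], [[0, 0.2, 0], [0, 0, 0], 7.2]]'

```text
t: 20.75
eef_pos: [547.3, -23.8, 40.7]
tcp_rot: [-1.569, -0.004, 0.084]
ft_force: [0.3, -1.2, -0.1]
opening: 0.76
```

```bash
python3 - <<'E'
from h import *
stat(); plan([(545.5,-25,12,0.085,4)])
E
```

```text
t 20.75 p [547.3 -23.8  40.7] rpy [-1.5691 -0.004   0.0838] F [ 0.3 -1.2 -0.1] op 72.3
-> (545.5, -25, 12, 0.085) 4 rows
   [-0.05, 0.72, -0.03] [-0.0, -0.0, 0.1]
   [-0.05, 0.72, -0.03] [-0.0, -0.0, 0.1]
   [-0.05, 0.72, -0.03] [-0.0, -0.0, 0.1]
   [-0.05, 0.72, -0.03] [-0.0, -0.0, 0.1]
```

Emit:
apply_moves --increments '[[[-0.1, 0.6, 0], [0, 0, 0.1], 7.2], [[-0.1, 0.8, -0.1], [0, 0, 0.1], 7.2], [[0, 0.7, 0], [0, 0, 0], 7.2], [[0, 0.4, 0], [0, 0, 0], 7.2], [[0, 0.1, 0], [0, 0, 0], 7.2]]'

```text
t: 21.38
eef_pos: [545.2, -24.9, 13.0]
tcp_rot: [-1.569, -0.0, 0.084]
ft_force: [-0.1, -0.0, -0.4]
opening: 0.759
```

```bash
python3 - <<'E'
from h import *
stat(); plan([(545.5,-25,12,0.085,1)])
p,T=shot("wrist"); save("w6.png",p["img"][180:,160:480])
E
```

```text
t 21.38 p [545.2 -24.9  13. ] rpy [-1.5691e+00 -4.0000e-04  8.3800e-02] F [-0.1 -0.  -0.4] op 72.2
-> (545.5, -25, 12, 0.085) 1 rows
   [0.03, 0.1, -0.01] [-0.1, -0.1, 0.0]
```

View pics/w6.png

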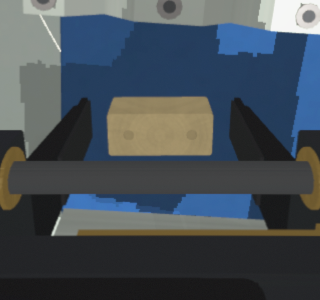

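The block is centred and square between the fingers: top face at crop x 107–213, front edge at row 97. Closing.

Emit:
apply_moves --increments '[[[0, 0, 0], [0, 0, 0], 5.5], [[0, 0, 0], [0, 0, 0], 4.5], [[0, 0, 0], [0, 0, 0], 4], [[0, 0, 0], [0, 0, 0], 4], [[0, 0, 0], [0, 0, 0], 4]]'

```text
t: 22.05
eef_pos: [545.4, -24.9, 13.4]
tcp_rot: [-1.569, -0.001, 0.084]
ft_force: [-0.4, -0.7, -1.0]
opening: 0.526
```

Emit:
apply_moves --increments '[[[0, -0.5, 0], [0, 0, 0], 4], [[0, -1.5, 0], [0, 0, 0], 4], [[0, -2.2, 0], [0, 0, 0], 4], [[0, -2.4, 0], [0, 0, 0], 4], [[0, -2.4, 0], [0, 0, 0], 4]]'

```text
t: 22.68
eef_pos: [544.5, -25.0, 107.7]
tcp_rot: [-1.569, 0.001, 0.084]
ft_force: [0.5, 0.2, -2.0]
opening: 0.528
```

```bash
python3 - <<'E'
from h import *
stat(); plan([(487,-283.5,130,-0.06,10)])
p,T=shot("wrist"); st=readout.state()
# block top edges in tool frame: near/far rows along the centre line
z=st["eef_pos"][2]+17.5; col=p["img"][260:345,320].astype(int); print(col.tolist()[::1][:0])
g=cv2.cvtColor(p["img"],cv2.COLOR_RGB2HSV)[280:345,322]; print([(280+i,*map(int,v)) for i,v in enumerate(g)][::3])
for r in(290,336): print(r,pix2z(p,T,[320,r],z)[0]-st["eef_pos"])
p,T=shot("top"); print([ (r["confidence"],toW(T,r["point"]).round(1)) for t in("rod_brass","rod_black","rod_red") for r in nets.mark_of(p,t)[:1]])
E
```

```text
t 22.68 p [544.5 -25.  107.7] rpy [-1.5687e+00  1.3000e-03  8.3800e-02] F [ 0.5  0.2 -2. ] op 50.2
-> (487, -283.5, 130, -0.06) 10 rows
   [-0.79, -0.23, -2.53] [-0.0, 0.8, -0.0]
   [-0.75, -0.23, -2.54] [-0.0, 0.8, -0.0]
   [-0.72, -0.23, -2.55] [-0.0, 0.8, -0.0]
   [-0.68, -0.23, -2.56] [-0.0, 0.8, -0.0]
   [-0.64, -0.23, -2.57] [-0.0, 0.8, -0.0]
   [-0.61, -0.23, -2.58] [-0.0, 0.8, -0.0]
   [-0.57, -0.22, -2.59] [-0.0, 0.8, -0.0]
   [-0.53, -0.22, -2.59] [-0.0, 0.8, -0.0]
   [-0.49, -0.22, -2.6] [-0.0, 0.8, -0.0]
   [-0.46, -0.22, -2.61] [-0.0, 0.8, -0.0]
[]
[(280, 21, 87, 147), (283, 21, 86, 146), (286, 21, 89, 144), (289, 21, 88, 142), (292, 21, 86, 148), (295, 21, 87, 159), (298, 21, 88, 162), (301, 21, 86, 160), (304, 21, 88, 157), (307, 21, 88, 157), (310, 21, 87, 161), (313, 21, 87, 162), (316, 21, 86, 160), (319, 21, 87, 158), (322, 21, 88, 157), (325, 21, 85, 156), (328, 21, 86, 160), (331, 21, 88, 160), (334, 21, 71, 150), (337, 54, 10, 131), (340, 48, 10, 123), (343, 120, 4, 62)]
290 [-14.84497505  -1.0826777   17.5       ]
336 [ 8.48110896  0.86651407 17.5       ]
[(0.74, array([510. , 302.9,  30.4])), (0.85, array([505.1, 251.7,  28.9]))]
```

Emit:
apply_moves --increments '[[[-0.8, -0.5, -2.5], [0, 0.8, 0], 4], [[-0.8, -0.5, -2.5], [0, 0.8, 0], 4], [[-0.8, -0.5, -2.5], [0, 0.8, 0], 4], [[-0.8, -0.5, -2.6], [0, 0.8, 0], 4], [[-0.8, -0.5, -2.6], [0, 0.8, 0], 4]]'

```text
t: 23.55
eef_pos: [508.3, -155.4, 125.0]
tcp_rot: [-1.565, 0.012, 0.015]
ft_force: [0.6, -0.2, -1.6]
opening: 0.527
```

Emit:
apply_moves --increments '[[[-0.7, -0.5, -2.6], [0, 0.8, 0], 4], [[-0.7, -0.5, -2.6], [0, 0.8, 0], 4], [[-0.7, -0.5, -2.6], [0, 0.8, 0], 4], [[-0.6, -0.5, -2.4], [0, 0.8, 0], 4], [[-0.4, -0.4, -1.5], [0, 0.5, 0], 4]]'

```text
t: 24.18
eef_pos: [472.8, -275.5, 143.4]
tcp_rot: [-1.561, 0.021, -0.053]
ft_force: [0.7, 1.0, -1.7]
opening: 0.52
```

```bash
python3 - <<'E'
from h import *
stat()
p,T=shot("wrist"); save("w7.png",p["img"][100:,80:560])
hsv=cv2.cvtColor(p["img"],cv2.COLOR_RGB2HSV)
m=cv2.inRange(hsv,(0,0,0),(180,255,75)); m[295:]=0; n,l,s,_=cv2.connectedComponentsWithStats(m)
for k in np.argsort(-s[1:,4])[:3]+1:
    c=max(cv2.findContours((l==k).astype(np.uint8),0,cv2.CHAIN_APPROX_NONE)[0],key=len)
    P=pix2z(p,T,c.reshape(-1,2),10)[:,:2].astype(np.float32); print(s[k],cv2.minAreaRect(P))
print([toW(T,r["point"]).round(1) for r in nets.mark_of(p,"pad_plate")[:2]])
E
```

```text
t 24.18 p [ 472.8 -275.5  143.4] rpy [-1.5608  0.0215 -0.0529] F [ 0.7  1.  -1.7] op 49.4
[ 270  231   78   42 3255] ((485.7773742675781, -284.974609375), (68.98067474365234, 38.05253982543945), 86.79690551757812)
[251 278  21  17 210] ((516.3621215820312, -330.0835266113281), (13.854170799255371, 19.954864501953125), 67.75044250488281)
[370 278  21  17 200] ((524.9369506835938, -223.57318115234375), (22.621734619140625, 11.821724891662598), 41.349300384521484)
[array([ 4.915e+02, -2.852e+02, -1.000e-01])]
```

View pics/w7.png

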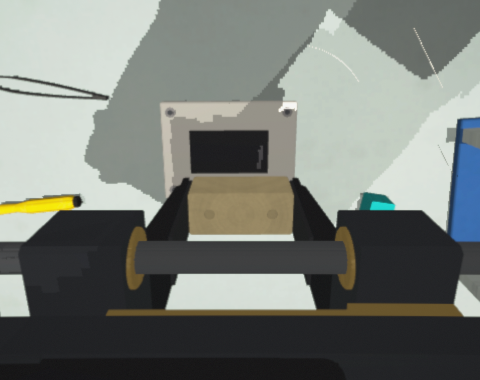

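The pad is fully visible at crop (229,152), just in front of the held block at (241,205). Its centre is (486,−285) with yaw about −0.056.

```bash
python3 - <<'E'
from h import *
plan([(488,-285,55,-0.056,5)])
E
```

```text
-> (488, -285, 55, -0.056) 5 rows
   [0.35, 1.77, -0.18] [-0.1, 0.0, -0.2]
   [0.34, 1.77, -0.18] [-0.1, 0.0, -0.2]
   [0.33, 1.77, -0.18] [-0.1, 0.0, -0.2]
   [0.32, 1.77, -0.17] [-0.1, 0.0, -0.2]
   [0.32, 1.77, -0.17] [-0.1, 0.0, -0.2]
```

Emit:
apply_moves --increments '[[[0.4, 1.7, -0.2], [-0.1, 0, -0.3], 4], [[0.4, 2.2, -0.2], [-0.2, 0, -0.3], 4], [[0.3, 2.2, -0.2], [-0.1, 0, -0.3], 4], [[0.2, 1.5, -0.2], [-0.1, 0, -0.2], 4], [[0.1, 0.5, -0.1], [-0.1, 0, -0.1], 4]]'

```text
t: 24.9
eef_pos: [486.6, -281.6, 59.0]
tcp_rot: [-1.571, 0.0, -0.051]
ft_force: [0.2, 0.5, -2.3]
opening: 0.522
```

```bash
python3 - <<'E'
from h import *
stat(); plan([(488,-285,16.5,-0.056,4)])
E
```

```text
t 24.9 p [ 486.6 -281.6   59. ] rpy [-1.5708e+00  1.0000e-04 -5.0800e-02] F [ 0.2  0.5 -2.3] op 49.6
-> (488, -285, 16.5, -0.056) 4 rows
   [0.04, 1.06, -0.08] [0.0, 0.1, -0.0]
   [0.04, 1.06, -0.08] [0.0, 0.1, -0.0]
   [0.04, 1.06, -0.08] [0.0, 0.1, -0.0]
   [0.04, 1.06, -0.08] [0.0, 0.1, -0.0]
```

Emit:
apply_moves --increments '[[[0.1, 0.9, -0.2], [0, 0.2, 0], 4], [[0.1, 1.1, -0.1], [0, 0.1, 0], 4], [[0, 1.1, 0], [0, 0, 0], 4], [[0, 0.7, 0], [0, 0, 0], 4], [[0, 0.1, 0], [0, 0, 0], 4]]'

```text
t: 25.52
eef_pos: [488.9, -284.9, 18.1]
tcp_rot: [-1.571, -0.001, -0.056]
ft_force: [-0.4, -0.6, -2.1]
opening: 0.523
```

```bash
python3 - <<'E'
from h import *
stat(); plan([(488,-285,16,-0.056,1)])
E
```

```text
t 25.52 p [ 488.9 -284.9   18.1] rpy [-1.5713e+00 -7.0000e-04 -5.6300e-02] F [-0.4 -0.6 -2.1] op 49.7
-> (488, -285, 16, -0.056) 1 rows
   [-0.09, 0.21, -0.02] [0.0, -0.0, 0.0]
```

Emit:
apply_moves --increments '[[[-0.1, 0.15, 0], [0, 0, 0], 4], [[0, 0.05, 0], [0, 0, 0], 4], [[0, 0, 0], [0, 0, 0], 5.5], [[0, 0, 0], [0, 0, 0], 7], [[0, 0, 0], [0, 0, 0], 7]]'

```text
t: 26.15
eef_pos: [488.5, -285.2, 17.1]
tcp_rot: [-1.573, -0.003, -0.056]
ft_force: [0.5, 0.6, -0.4]
opening: 0.715
```

Emit:
apply_moves --increments '[[[0, -1.5, 0], [0, 0, 0], 7], [[0, -2.5, 0], [0, 0, 0], 7], [[-0.5, -3, 0], [0, 0, 0], 7], [[-1, -3, 0], [0, 0, 0], 7], [[-1, -2.5, 0], [0, 0, 0], 7]]'

```text
t: 26.78
eef_pos: [462.6, -283.3, 148.4]
tcp_rot: [-1.572, -0.002, -0.056]
ft_force: [0.9, 0.1, -0.1]
opening: 0.736
```

```bash
python3 - <<'E'
from h import *
stat()
p,T=shot("wrist"); save("w8.png",p["img"][100:,80:560])
hsv=cv2.cvtColor(p["img"],cv2.COLOR_RGB2HSV); m=cv2.inRange(hsv,(15,25,90),(32,150,255)); m[:150]=0;m[320:]=0;m[:,:200]=0;m[:,440:]=0
n,l,s,_=cv2.connectedComponentsWithStats(m); k=1+np.argmax(s[1:,4])
c=max(cv2.findContours((l==k).astype(np.uint8),0,cv2.CHAIN_APPROX_NONE)[0],key=len)
print(s[k],cv2.minAreaRect(pix2z(p,T,c.reshape(-1,2),32)[:,:2].astype(np.float32)),T[:3,3])
print([toW(T,r["point"]).round(1) for r in nets.mark_of(p,"block")[:2]],[toW(T,r["point"]).round(1) for r in nets.mark_of(p,"pad_plate")[:1]])
plan([(508,250.9,130,-0.118,15)])
E
```

```text
t 26.77 p [ 462.6 -283.3  148.4] rpy [-1.5724 -0.0022 -0.0557] F [ 0.9  0.1 -0.1] op 70.0
[ 291  249   60   34 1865] ((486.4042663574219, -284.3620910644531), (50.771297454833984, 29.81064796447754), 86.80662536621094) [ 383.78698257 -278.65061882  317.67682808]
[array([ 560.4, -150.8,   -0.8]), array([ 487.6, -282.9,    6.1])] [array([ 488.8, -282.6,   -2.5])]
-> (508, 250.9, 130, -0.118) 15 rows
   [0.1, 0.11, 3.57] [0.0, 0.2, 0.0]
   [0.08, 0.11, 3.58] [0.0, 0.2, 0.0]
   [0.07, 0.11, 3.58] [0.0, 0.2, 0.0]
   [0.05, 0.11, 3.58] [0.0, 0.2, 0.0]
   [0.04, 0.11, 3.58] [0.0, 0.2, 0.0]
   [0.03, 0.11, 3.58] [0.0, 0.2, 0.0]
   [0.01, 0.12, 3.58] [0.0, 0.2, 0.0]
   [-0.0, 0.12, 3.58] [0.0, 0.2, 0.0]
   [-0.02, 0.12, 3.58] [0.0, 0.2, 0.0]
   [-0.03, 0.12, 3.58] [0.0, 0.2, 0.0]
   [-0.05, 0.12, 3.58] [0.0, 0.2, 0.0]
   [-0.06, 0.12, 3.58] [0.0, 0.2, 0.0]
   [-0.08, 0.12, 3.58] [0.0, 0.2, 0.0]
   [-0.09, 0.12, 3.57] [0.0, 0.2, 0.0]
   [-0.11, 0.12, 3.57] [0.0, 0.2, 0.0]
```

View pics/w8.png

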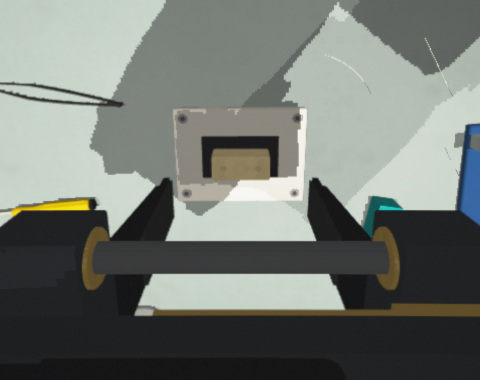

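The block lies on the pad, flat and lengthwise. In the crop it is centred at x=240, the same as the pad. Along the other axis it sits about 3 mm off centre, within tolerance. Next, fetch black from the rest.

Emit:
apply_moves --increments '[[[0.1, 0, 3], [0, 0.2, 0], 7], [[0.1, 0, 4.5], [0, 0.2, 0], 6], [[0.1, 0, 4.5], [0, 0.2, 0], 5], [[0.1, 0, 4.5], [0, 0.2, 0], 4], [[0, 0, 4.5], [0, 0.2, 0], 4]]'

```text
t: 27.55
eef_pos: [481.0, -70.5, 145.0]
tcp_rot: [-1.573, -0.001, -0.079]
ft_force: [0.4, -0.5, 1.1]
opening: 0.434
```

Emit:
apply_moves --increments '[[[0, 0, 4.5], [0, 0.2, 0], 4], [[0, 0, 4.5], [0, 0.2, 0], 4], [[0, 0, 4.5], [0, 0.2, 0], 4], [[0, 0, 4.5], [0, 0.2, 0], 4], [[0, 0.2, 4.5], [0, 0.2, 0], 4]]'

```text
t: 28.18
eef_pos: [500.0, 162.1, 139.7]
tcp_rot: [-1.573, 0.003, -0.097]
ft_force: [1.1, -0.8, -0.1]
opening: 0.421
```

```bash
python3 - <<'E'
from h import *
stat(); plan([(506.1,251,110,-0.115,5)])
E
```

```text
t 28.18 p [500.  162.1 139.7] rpy [-1.5729  0.0029 -0.0973] F [ 1.1 -0.8 -0.1] op 40.0
-> (506.1, 251, 110, -0.115) 5 rows
   [-0.05, 0.59, 1.78] [0.0, 0.2, -0.0]
   [-0.06, 0.59, 1.78] [0.0, 0.2, -0.0]
   [-0.06, 0.59, 1.78] [0.0, 0.2, -0.0]
   [-0.07, 0.59, 1.78] [0.0, 0.2, -0.0]
   [-0.08, 0.59, 1.78] [0.0, 0.2, -0.0]
```

Emit:
apply_moves --increments '[[[-0.1, 0.6, 2.4], [0, 0.2, 0], 4], [[-0.1, 0.8, 2.2], [0, 0.2, 0], 4], [[-0.1, 0.8, 1.8], [0, 0.2, 0], 4], [[0, 0.8, 1.2], [0, 0.2, 0], 4], [[0, 0.3, 0.4], [0, 0.2, 0], 4]]'

```text
t: 28.8
eef_pos: [504.1, 247.9, 102.3]
tcp_rot: [-1.574, 0.006, -0.112]
ft_force: [-0.4, 0.0, -0.6]
opening: 0.42
```

```bash
python3 - <<'E'
from h import *
stat(); plan([(506.1,251,50,-0.115,5)])
E
```

```text
t 28.8 p [504.1 247.9 102.3] rpy [-1.5744  0.0063 -0.1116] F [-0.4  0.  -0.6] op 39.9
-> (506.1, 251, 50, -0.115) 5 rows
   [0.04, 1.05, 0.07] [0.0, 0.0, -0.1]
   [0.04, 1.05, 0.07] [0.0, 0.0, -0.1]
   [0.04, 1.05, 0.07] [0.0, 0.0, -0.1]
   [0.03, 1.05, 0.07] [0.0, 0.0, -0.1]
   [0.03, 1.05, 0.07] [0.0, 0.0, -0.1]
```

Emit:
apply_moves --increments '[[[0.1, 1.6, 0.2], [0, 0, -0.1], 4], [[0.1, 2.0, 0.1], [0, 0.1, -0.1], 4], [[0, 2.0, 0.1], [0, 0.1, -0.1], 4], [[0, 1.4, 0], [0, 0, -0.1], 4], [[0, 0.5, 0], [0, 0, 0], 4]]'

```text
t: 29.42
eef_pos: [506.7, 249.5, 22.7]
tcp_rot: [-1.575, -0.001, -0.118]
ft_force: [-0.7, 1.3, -0.4]
opening: 0.421
```

```bash
python3 - <<'E'
from h import *
stat(); plan([(506.1,251,14.5,-0.115,1)])
E
```

```text
t 29.43 p [506.7 249.5  22.7] rpy [-1.5747e+00 -9.0000e-04 -1.1760e-01] F [-0.7  1.3 -0.4] op 40.0
-> (506.1, 251, 14.5, -0.115) 1 rows
   [-0.08, 0.81, 0.15] [0.2, -0.1, 0.1]
```

Emit:
apply_moves --increments '[[[-0.1, 0.4, 0.15], [0.1, 0, 0], 4], [[0, 0.3, 0.1], [0.1, 0, 0], 4], [[0, 0.1, 0], [0, 0, 0], 4], [[0, 0, 0], [0, 0, 0], 2], [[0, 0, 0], [0, 0, 0], 0.5]]'

```text
t: 30.05
eef_pos: [506.7, 252.2, 15.2]
tcp_rot: [-1.57, -0.003, -0.118]
ft_force: [0.0, 0.2, -0.1]
opening: 0.266
```

Emit:
apply_moves --increments '[[[0, 0, 0], [0, 0, 0], 0.5], [[0, 0, 0], [0, 0, 0], 0.5], [[0, 0, 0], [0, 0, 0], 0.5], [[0, 0, 0], [0, 0, 0], 0.5], [[0, 0, 0], [0, 0, 0], 0.5]]'

```text
t: 30.68
eef_pos: [506.2, 249.8, 15.5]
tcp_rot: [-1.574, -0.001, -0.116]
ft_force: [-0.3, -2.1, -0.8]
opening: 0.162
```

Emit:
apply_moves --increments '[[[0, -1, 0], [0, 0, 0], 0.5], [[0, -2, 0], [0, 0, 0], 0.5], [[0, -2.6, 0], [0, 0, 0], 0.5], [[0, -2.8, 0], [0, 0, 0], 0.5], [[0, -2.4, -1], [0, 0, 0], 0.5]]'

```text
t: 31.3
eef_pos: [503.8, 240.9, 127.1]
tcp_rot: [-1.574, 0.002, -0.115]
ft_force: [-0.7, -0.1, -2.0]
opening: 0.162
```

```bash
python3 - <<'E'
from h import *
stat(); plan([(546,-2.4,130,0.012,10)])
E
```

```text
t 31.3 p [503.8 240.9 127.1] rpy [-1.5745  0.002  -0.1154] F [-0.7 -0.1 -2. ] op 15.4
-> (546, -2.4, 130, 0.012) 10 rows
   [0.7, -0.02, -2.37] [0.0, -0.7, -0.0]
   [0.67, -0.02, -2.38] [0.0, -0.7, -0.0]
   [0.64, -0.02, -2.38] [0.0, -0.7, -0.0]
   [0.61, -0.02, -2.39] [0.0, -0.7, -0.0]
   [0.58, -0.02, -2.4] [0.0, -0.7, -0.0]
   [0.55, -0.02, -2.41] [0.0, -0.7, -0.0]
   [0.52, -0.03, -2.41] [0.0, -0.7, -0.0]
   [0.49, -0.03, -2.42] [0.0, -0.7, -0.0]
   [0.45, -0.03, -2.43] [0.0, -0.7, -0.0]
   [0.42, -0.03, -2.43] [0.0, -0.7, -0.0]
```

Emit:
apply_moves --increments '[[[0.7, 0, -2.2], [0, -0.7, 0], 0.5], [[0.7, 0, -2.4], [0, -0.7, 0], 0.5], [[0.7, 0, -2.4], [0, -0.7, 0], 0.5], [[0.6, 0, -2.4], [0, -0.7, 0], 0.5], [[0.6, 0, -2.4], [0, -0.7, 0], 0.5]]'

```text
t: 31.92
eef_pos: [526.5, 119.0, 133.0]
tcp_rot: [-1.572, -0.004, -0.05]
ft_force: [0.6, 0.9, -3.1]
opening: 0.162
```

Emit:
apply_moves --increments '[[[0.6, 0, -2.4], [0, -0.7, 0], 0.5], [[0.55, 0, -2.4], [0, -0.7, 0], 0.5], [[0.5, 0, -2.4], [0, -0.7, 0], 0.5], [[0.5, 0, -2.2], [0, -0.7, 0], 0.5], [[0.3, 0, -1.2], [0, -0.5, 0], 0.5]]'

```text
t: 32.55
eef_pos: [548.2, 8.9, 136.2]
tcp_rot: [-1.571, -0.005, 0.009]
ft_force: [-0.3, 0.6, -4.0]
opening: 0.159
```

```bash
python3 - <<'E'
from h import *
stat(); plan([(546,-2.4,75,0.012,5)])
E
```

```text
t 32.55 p [548.2   8.9 136.2] rpy [-1.5711 -0.0054  0.0091] F [-0.3  0.6 -4. ] op 15.1
-> (546, -2.4, 75, 0.012) 5 rows
   [-0.05, 1.22, -0.23] [0.0, -0.0, 0.1]
   [-0.05, 1.22, -0.23] [0.0, -0.0, 0.1]
   [-0.05, 1.22, -0.23] [0.0, -0.0, 0.1]
   [-0.05, 1.22, -0.23] [0.0, -0.0, 0.1]
   [-0.05, 1.22, -0.23] [0.0, -0.0, 0.1]
```

Emit:
apply_moves --increments '[[[-0.1, 1, -0.5], [0, 0, 0.1], 0.5], [[-0.1, 1.5, -0.4], [0, -0.1, 0.1], 0.5], [[-0.1, 1.7, -0.2], [0, -0.1, 0.1], 0.5], [[0, 1.2, -0.1], [0, 0, 0], 0.5], [[0, 0.3, 0], [0, 0, 0], 0.5]]'

```text
t: 33.17
eef_pos: [544.2, -2.2, 75.0]
tcp_rot: [-1.57, 0.002, 0.013]
ft_force: [-0.1, 0.1, -3.0]
opening: 0.16
```

```bash
python3 - <<'E'
from h import *
stat(); plan([(546,-2.4,44,0.012,5)])
E
```

```text
t 33.17 p [544.2  -2.2  75. ] rpy [-1.5704  0.002   0.0131] F [-0.1  0.1 -3. ] op 15.2
-> (546, -2.4, 44, 0.012) 5 rows
   [0.04, 0.62, -0.0] [-0.0, 0.0, -0.0]
   [0.04, 0.62, -0.0] [-0.0, 0.0, -0.0]
   [0.04, 0.62, -0.0] [-0.0, 0.0, -0.0]
   [0.04, 0.62, -0.0] [-0.0, 0.0, -0.0]
   [0.04, 0.62, -0.0] [-0.0, 0.0, -0.0]
```

Emit:
apply_moves --increments '[[[0.1, 0.5, 0], [0, 0, 0], 0.5], [[0.1, 0.9, 0], [0, 0, 0], 0.5], [[0, 0.9, 0], [0, 0, 0], 0.5], [[0, 0.4, 0], [0, 0, 0], 0.5], [[0, 0.1, 0], [0, 0, 0], 0.5]]'

```text
t: 33.8
eef_pos: [546.6, -1.8, 45.3]
tcp_rot: [-1.57, 0.001, 0.014]
ft_force: [-0.0, -0.6, -3.0]
opening: 0.158
```

```bash
python3 - <<'E'
from h import *
stat(); plan([(546,-2.4,43.5,0.012,1)])
E
```

```text
t 33.8 p [546.6  -1.8  45.3] rpy [-1.5704e+00  1.2000e-03  1.3600e-02] F [-0.  -0.6 -3. ] op 15.0
-> (546, -2.4, 43.5, 0.012) 1 rows
   [-0.06, 0.18, -0.06] [-0.0, 0.1, -0.1]
```

Emit:
apply_moves --increments '[[[0, 0.15, -0.05], [0, 0, 0], 0.5], [[0, 0.05, 0], [0, 0, 0], 0.5], [[0, 0, 0], [0, 0, 0], 2.5], [[0, 0, 0], [0, 0, 0], 3.5], [[0, 0, 0], [0, 0, 0], 3.5]]'

```text
t: 34.42
eef_pos: [547.3, -2.4, 44.3]
tcp_rot: [-1.571, -0.001, 0.014]
ft_force: [0.4, 0.6, -0.3]
opening: 0.355
```

Emit:
apply_moves --increments '[[[0, -1.5, 0], [0, 0, 0], 3.5], [[0, -2.3, 0], [0, 0, 0], 3.5], [[0, -2.3, 0], [0, 0, 0], 3.5], [[0, -2, 0], [0, 0, 0], 4], [[0, -1, 1], [0, 0, 0], 4]]'

```text
t: 35.05
eef_pos: [547.2, 7.6, 141.6]
tcp_rot: [-1.571, -0.002, 0.013]
ft_force: [1.3, 0.5, 0.7]
opening: 0.419
```

```bash
python3 - <<'E'
from h import *
stat(); plan([(511.2,305.6,120,-0.12,10)])
p,T=shot("wrist"); save("w9.png",p["img"][100:,80:560])
E
```

```text
t 35.05 p [547.2   7.6 141.6] rpy [-1.5709 -0.0023  0.0127] F [1.3 0.5 0.7] op 39.9
-> (511.2, 305.6, 120, -0.12) 10 rows
   [-0.32, 0.21, 2.98] [-0.0, 0.8, 0.0]
   [-0.36, 0.21, 2.98] [-0.0, 0.8, 0.0]
   [-0.4, 0.21, 2.97] [-0.0, 0.8, 0.0]
   [-0.44, 0.21, 2.97] [-0.0, 0.8, 0.0]
   [-0.48, 0.21, 2.96] [-0.0, 0.8, 0.0]
   [-0.52, 0.21, 2.96] [-0.0, 0.8, 0.0]
   [-0.56, 0.22, 2.95] [-0.0, 0.8, 0.0]
   [-0.6, 0.22, 2.94] [-0.0, 0.8, 0.0]
   [-0.64, 0.22, 2.93] [-0.0, 0.8, 0.0]
   [-0.68, 0.22, 2.92] [-0.0, 0.8, 0.0]
```

View pics/w9.png

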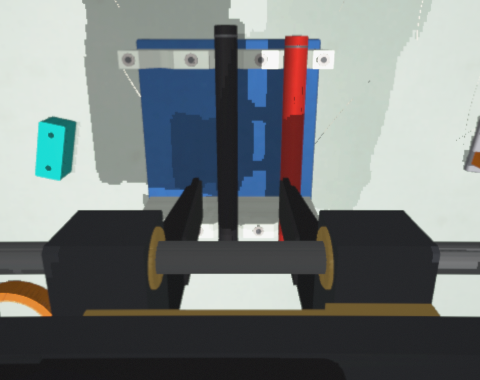

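Black is back in the middle notch at crop (228,130), and red is untouched at (295,110). Now brass.

Emit:
apply_moves --increments '[[[-0.35, 0, 2.8], [0, 0.8, 0], 4], [[-0.4, 0.2, 3], [0, 0.8, 0], 4], [[-0.4, 0.2, 3], [0, 0.8, 0], 4], [[-0.45, 0.2, 3], [0, 0.8, 0], 4], [[-0.5, 0.2, 3], [0, 0.8, 0], 4]]'

```text
t: 35.72
eef_pos: [527.4, 162.0, 133.7]
tcp_rot: [-1.571, -0.003, -0.06]
ft_force: [0.4, -0.8, -0.0]
opening: 0.419
```

Emit:
apply_moves --increments '[[[-0.5, 0.3, 3], [0, 0.8, 0], 4], [[-0.55, 0.3, 3], [0, 0.8, 0], 4], [[-0.6, 0.3, 2.9], [0, 0.8, 0], 4], [[-0.6, 0.3, 2.6], [0, 0.7, 0], 4], [[-0.3, 0.2, 1.2], [0, 0.4, 0], 4]]'

```text
t: 36.35
eef_pos: [509.5, 297.7, 117.4]
tcp_rot: [-1.572, 0.001, -0.12]
ft_force: [-0.9, 0.4, -0.1]
opening: 0.421
```

```bash
python3 - <<'E'
from h import *
stat(); plan([(511.2,305.6,50,-0.121,5)])
E
```

```text
t 36.35 p [509.5 297.7 117.4] rpy [-1.5719e+00  5.0000e-04 -1.1980e-01] F [-0.9  0.4 -0.1] op 40.0
-> (511.2, 305.6, 50, -0.121) 5 rows
   [0.02, 1.35, 0.16] [0.0, 0.0, -0.0]
   [0.02, 1.35, 0.16] [0.0, 0.0, -0.0]
   [0.02, 1.35, 0.16] [0.0, 0.0, -0.0]
   [0.02, 1.35, 0.16] [0.0, 0.0, -0.0]
   [0.02, 1.35, 0.16] [0.0, 0.0, -0.0]
```

Emit:
apply_moves --increments '[[[0.1, 1.6, 0.3], [0, 0, 0], 4], [[0, 2.2, 0.3], [0, 0, 0], 4], [[0, 2.4, 0.1], [0, 0, 0], 4], [[0, 1.6, 0], [0, 0, 0], 4], [[0, 0.5, 0], [0, 0, 0], 4]]'

```text
t: 36.98
eef_pos: [511.0, 302.4, 28.6]
tcp_rot: [-1.573, 0.002, -0.12]
ft_force: [1.1, -0.0, 0.3]
opening: 0.419
```

```bash
python3 - <<'E'
from h import *
stat(); plan([(511.2,305.6,13,-0.121,1)])
E
```

```text
t 36.98 p [511.  302.4  28.6] rpy [-1.5734  0.0022 -0.1197] F [ 1.1 -0.   0.3] op 39.9
-> (511.2, 305.6, 13, -0.121) 1 rows
   [-0.02, 1.56, 0.32] [0.1, 0.1, -0.1]
```

Emit:
apply_moves --increments '[[[0, 0.6, 0.2], [0.1, 0, 0], 4], [[0, 0.7, 0.1], [0, 0, 0], 4], [[0, 0.3, 0], [0, 0, 0], 4], [[0, 0, 0], [0, 0, 0], 2], [[0, 0, 0], [0, 0, 0], 0.5]]'

```text
t: 37.6
eef_pos: [512.2, 305.5, 12.8]
tcp_rot: [-1.57, 0.0, -0.12]
ft_force: [0.7, 0.4, -0.1]
opening: 0.266
```

Emit:
apply_moves --increments '[[[0, 0, 0], [0, 0, 0], 0.5], [[0, 0, 0], [0, 0, 0], 0.5], [[0, 0, 0], [0, 0, 0], 0.5], [[0, 0, 0], [0, 0, 0], 0.5], [[0, 0, 0], [0, 0, 0], 0.5]]'

```text
t: 38.22
eef_pos: [512.2, 305.5, 13.0]
tcp_rot: [-1.57, 0.0, -0.12]
ft_force: [-0.8, -1.1, -0.5]
opening: 0.162
```

Emit:
apply_moves --increments '[[[0, -1, 0], [0, 0, 0], 0.5], [[0, -2, 0], [0, 0, 0], 0.5], [[0, -2.6, 0], [0, 0, 0], 0.5], [[0, -2.8, 0], [0, 0, 0], 0.5], [[0, -2.4, -1], [0, 0, 0], 0.5]]'

```text
t: 38.85
eef_pos: [510.1, 295.5, 124.7]
tcp_rot: [-1.572, 0.003, -0.119]
ft_force: [0.1, -0.8, -1.2]
opening: 0.161
```

```bash
python3 - <<'E'
from h import *
stat(); plan([(548.4,-50.2,135,0.0155,10)])
E
```

```text
t 38.85 p [510.1 295.5 124.7] rpy [-1.5718  0.0029 -0.1195] F [ 0.1 -0.8 -1.2] op 15.3
-> (548.4, -50.2, 135, 0.015) 10 rows
   [0.79, -0.1, -3.39] [0.0, -0.8, -0.0]
   [0.75, -0.1, -3.4] [0.0, -0.8, -0.0]
   [0.7, -0.1, -3.41] [0.0, -0.8, -0.0]
   [0.65, -0.1, -3.42] [0.0, -0.8, -0.0]
   [0.61, -0.1, -3.42] [0.0, -0.8, -0.0]
   [0.56, -0.1, -3.43] [0.0, -0.8, -0.0]
   [0.52, -0.1, -3.44] [0.0, -0.8, -0.0]
   [0.47, -0.1, -3.45] [0.0, -0.8, -0.0]
   [0.42, -0.1, -3.45] [0.0, -0.8, -0.0]
   [0.38, -0.1, -3.46] [0.0, -0.8, -0.0]
```

Emit:
apply_moves --increments '[[[0.8, 0, -3.2], [0, -0.8, 0], 0.5], [[0.75, 0, -3.4], [0, -0.8, 0], 0.5], [[0.7, 0, -3.4], [0, -0.8, 0], 0.5], [[0.65, 0, -3.4], [0, -0.8, 0], 0.5], [[0.6, 0, -3.4], [0, -0.8, 0], 0.5]]'

```text
t: 39.48
eef_pos: [530.6, 122.1, 130.5]
tcp_rot: [-1.569, -0.004, -0.044]
ft_force: [-0.2, -0.5, -1.1]
opening: 0.16
```

Emit:
apply_moves --increments '[[[0.6, 0, -3.4], [0, -0.8, 0], 0.5], [[0.55, 0, -3.4], [0, -0.8, 0], 0.5], [[0.5, 0, -3.4], [0, -0.8, 0], 0.5], [[0.4, 0, -3], [0, -0.7, 0], 0.5], [[0.2, 0, -1.5], [0, -0.5, 0], 0.5]]'

```text
t: 40.1
eef_pos: [550.4, -31.4, 133.8]
tcp_rot: [-1.569, -0.007, 0.019]
ft_force: [-0.4, 0.6, -2.4]
opening: 0.161
```

```bash
python3 - <<'E'
from h import *
stat(); plan([(549.4,-50.2,75,0.0145,5)])
E
```

```text
t 40.1 p [550.4 -31.4 133.8] rpy [-1.5693 -0.0067  0.0195] F [-0.4  0.6 -2.4] op 15.3
-> (549.4, -50.2, 75, 0.015) 5 rows
   [-0.04, 1.18, -0.38] [-0.0, 0.1, 0.1]
   [-0.03, 1.18, -0.38] [-0.0, 0.1, 0.1]
   [-0.03, 1.18, -0.38] [-0.0, 0.1, 0.1]
   [-0.03, 1.18, -0.38] [-0.0, 0.1, 0.1]
   [-0.03, 1.18, -0.38] [-0.0, 0.1, 0.1]
```

Emit:
apply_moves --increments '[[[-0.1, 0.6, -0.8], [0, 0.1, 0.1], 0.5], [[-0.1, 1.5, -0.6], [0, 0.1, 0.1], 0.5], [[0, 1.8, -0.3], [0, 0.1, 0.1], 0.5], [[0, 1.3, -0.2], [0, 0, 0.1], 0.5], [[0, 0.3, 0], [0, 0, 0], 0.5]]'

```text
t: 40.72
eef_pos: [547.9, -50.6, 75.7]
tcp_rot: [-1.569, 0.001, 0.013]
ft_force: [-1.3, -0.8, -1.8]
opening: 0.159
```

```bash
python3 - <<'E'
from h import *
stat(); plan([(549.4,-50.2,41.5,0.0145,5)])
E
```

```text
t 40.73 p [547.9 -50.6  75.7] rpy [-1.5689e+00  1.3000e-03  1.3100e-02] F [-1.3 -0.8 -1.8] op 15.1
-> (549.4, -50.2, 41.5, 0.015) 5 rows
   [0.03, 0.68, 0.01] [-0.0, -0.0, -0.0]
   [0.03, 0.68, 0.01] [-0.0, -0.0, -0.0]
   [0.03, 0.68, 0.01] [-0.0, -0.0, -0.0]
   [0.03, 0.68, 0.01] [-0.0, -0.0, -0.0]
   [0.03, 0.68, 0.01] [-0.0, -0.0, -0.0]
```

Emit:
apply_moves --increments '[[[0.1, 0.6, 0], [0, 0, 0], 0.5], [[0, 1, 0], [0, 0, 0], 0.5], [[0, 1, 0], [0, 0, 0], 0.5], [[0, 0.5, 0], [0, 0, 0], 0.5], [[0, 0.1, 0], [0, 0, 0], 0.5]]'

```text
t: 41.35
eef_pos: [549.2, -50.0, 41.8]
tcp_rot: [-1.569, 0.001, 0.014]
ft_force: [-0.4, -1.2, -2.4]
opening: 0.159
```

```bash
python3 - <<'E'
from h import *
stat(); plan([(549.4,-50.2,41,0.0145,1)])
E
```

```text
t 41.35 p [549.2 -50.   41.8] rpy [-1.5689e+00  7.0000e-04  1.3900e-02] F [-0.4 -1.2 -2.4] op 15.1
-> (549.4, -50.2, 41, 0.015) 1 rows
   [0.02, 0.08, -0.02] [-0.1, -0.0, -0.0]
```

Emit:
apply_moves --increments '[[[0, 0.05, 0], [0, 0, 0], 0.5], [[0, 0, 0], [0, 0, 0], 0.5], [[0, 0, 0], [0, 0, 0], 2.5], [[0, 0, 0], [0, 0, 0], 3.5], [[0, 0, 0], [0, 0, 0], 3.5]]'

```text
t: 41.98
eef_pos: [549.9, -50.2, 42.3]
tcp_rot: [-1.569, -0.001, 0.014]
ft_force: [-0.6, 0.2, -0.1]
opening: 0.352
```

Emit:
apply_moves --increments '[[[0, -1.5, 0], [0, 0, 0], 3.5], [[0, -2.5, 0], [0, 0, 0], 3.5], [[0, -3.5, 0], [0, 0, 0], 3.5], [[-1, -4, 0], [0, 0, 0], 4], [[-1.5, -4, 0], [0, 0, 0], 4]]'

```text
t: 42.6
eef_pos: [523.8, -50.5, 203.4]
tcp_rot: [-1.569, 0.001, 0.014]
ft_force: [0.4, -0.1, 0.8]
opening: 0.417
```

Emit:
apply_moves --increments '[[[-2, -3, 0], [0, 0, 0], 4], [[-2, -2, 0], [0, 0, 0], 4], [[-1, -1, 0], [0, 0, 0], 4], [[0, 0, 0], [0, 0, 0], 4], [[0, 0, 0], [0, 0, 0], 4]]'

```text
t: 43.22
eef_pos: [472.2, -51.3, 271.1]
tcp_rot: [-1.571, -0.007, 0.014]
ft_force: [0.9, -0.3, -0.6]
opening: 0.418
```

```bash
python3 - <<'E'
from h import *
stat()
p,T=shot("wrist"); save("w10.png",p["img"]); print(T[:3,3])
for t in "rod_brass rod_black rod_red block pad_plate".split():
    for r in nets.mark_of(p,t)[:2]: print(t,round(r["confidence"],2),toW(T,r["point"]).round(1))
p,T=shot("top")
a=p["img"]; b=cv2.cvtColor(cv2.imread("pics/top0.png"),cv2.COLOR_BGR2RGB)
o=np.vstack([b[215:315,270:480],a[215:315,270:480]]); save("top_cmp.png",cv2.resize(o,None,fx=2.9,fy=2.9,interpolation=cv2.INTER_CUBIC))
E
```

```text
t 43.23 p [472.2 -51.3 271.1] rpy [-1.571  -0.0071  0.0139] F [ 0.9 -0.3 -0.6] op 39.8
[392.39645838 -52.42145844 439.96060624]
rod_brass 0.9 [547.7 -46.2  59.6]
rod_black 0.84 [547.6  -2.   56.4]
rod_red 0.72 [547.5  46.5  62.1]
rod_red 0.36 [ 485.  -286.1    6.6]
block 0.75 [ 559.2 -154.    -1.2]
block 0.74 [ 487.3 -285.     6.7]
pad_plate 0.87 [ 4.87e+02 -2.85e+02 -1.00e-01]
```

View pics/w10.png

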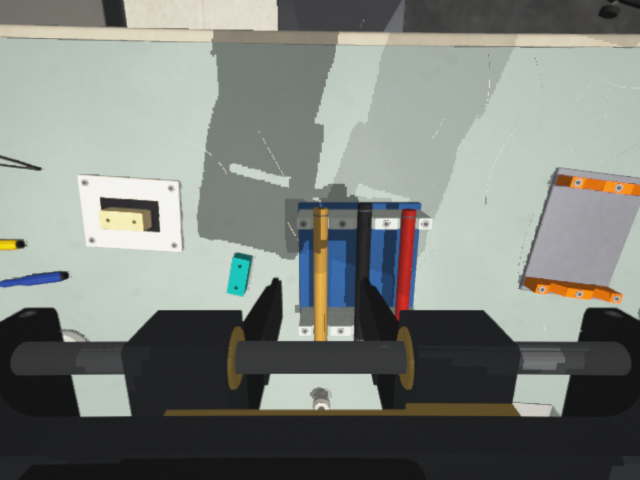

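View pics/top_cmp.png

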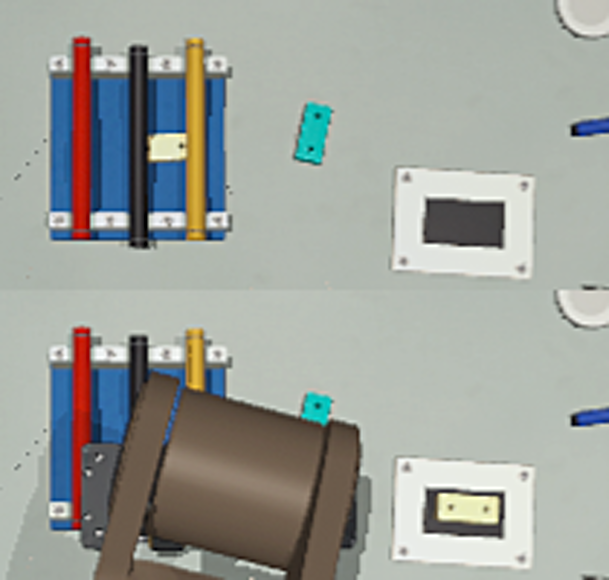

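```bash
python3 - <<'E'
from h import *
env.job_done(); stat()
E
```

```text
the job is handed in; nothing more can be done
the job is handed in; nothing more can be done
```

I laid the brass and black rods in the rest, set the cream block on the black pad, put both rods back in their own cradle notches, and handed the job in at about 43 s. The hand-in gives no verdict.

- **Rods:** In the before/after top picture, the far ends of all three rods line up to within about a pixel (roughly 2–3 mm). Red was never moved. The arm hid the near ends of brass and black.
- **Block:** It lies flat and lengthwise on the pad. The network puts its origin under 1 mm from the plate's, but my own edge measurements put it about 3–4 mm off along the pad's short side. Both are within the 12 mm limit.
- **Gripper and bystanders:** The gripper was open and clear of everything at about 270 mm height, with no contact force. I never reached near the loupe, collet, tape roll or turquoise look-alike, but I took no final measurement of the bystanders.

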